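Weigh the fittings caddy on the hanging spring scale

ROBOT

A 6-joint arm with a two-finger parallel gripper is mounted at the origin on the work surface. World frame = base frame: x ahead of the robot, y to its left, z up, the work surface at z = 0. Lengths are in m, angles in rad, forces in N, time in s.
With the tool pointing down it reaches from about 0.35 to 0.975 m from the base axis. Payload 4.9 kg.
Tool frame: the origin (TCP) lies on the centre line of the jaws, within the pads' length; the fingertips stand 11 mm ahead of it and the grasp point (between the pads) lies 8 mm behind it; z points along the fingers, y is the direction in which the jaws open and shut (so a half turn about z gives the same grasp; the last joint's range is limited). The gripper opens to 85 mm and grips with 20 to 120 N. Pads are 22 mm wide; open, the fingers measure 114 mm over their backs; the gripper's body (76 mm by 85 mm) begins 54 mm behind the grasp point. The pads swing forward as they close: fully open they stand 13 mm farther back than shut.
Start: joints at [1.126, 0.053, 1.613, -0, 1.476, -0.119], TCP at [0.2, 0.592, 0.204] pointing down, gripper open.
Joint ranges: [-3.01, 3.01], [-1.01, 2.22], [0.06, 2.58], [-1.02, 4.17], [0.09, 2.62], [-3.14, 3.14]. Speed limits (rad/s): [2.57, 2.57, 3.14, 3.14, 3.14, 3.14].

INTERFACE

Orientations are given as a rotation vector (axis times angle).
In Python, from station import ctrl gives the robot as it stands.
- The arm moves only by the shell command python3 -m crank 'ROWS' [OPENING] [FORCE]. ROWS is JSON, a list of rows, each an object of numbers: "x", "y", "z": the shift along the tool's x, y, z as a fraction of full scale; "roll": the turn about the tool's z as a fraction of full scale. In form: [{"x": .., "y": .., "z": .., "roll": ..}, ...]. A call has 1 to 10 rows; each row shifts and turns the commanded pose from where the row before left it, along the tool's axes as they then stand; what a row does not reach is not made up. Full scale, the value 1, is 0.06 m for a shift and 0.12 rad for a turn. A row lasts 1/8 s, in which the tool goes at most 62.5 mm and 10.7 degrees, less where a joint would pass 70% of its speed; a pose out of reach is approached as far as the arm can. A call with a number of a shift or a turn outside -1 to 1 is refused whole. A call with a gripper value outside its range is refused whole. OPENING is the closure, from 0 (fully open) to 1 (shut), set as the call begins (- or left out, the last holds). The fingers move at their own pace and stop on an object; FORCE is the grip in N (left out, the last holds). Time passes only in rows, so rows that do not move let the fingers close. It gives the time, the measured TCP pose, the force and the opening at its end, in the units of the state.
- ctrl.get_obs(): the state, without advancing time (a new reading comes with each control period).
- ctrl.get_image(name): name is "scene" or "top" or "wrist"; returns a dict with "img" (400x640x3 uint8, red, green, blue), "K" (3x3 intrinsics, pixels), "k1" (the pictures are not rectified: a ray, as slopes to the right and down, at radius r is drawn at 1 + k1 r^2 times it, then the intrinsics apply), "rvec" (rotation vector, rad) and "tvec" (3), from world to camera coordinates, as OpenCV has them. Camera axes: x right, y down, z forward; pixel columns grow to the right and rows downward; lengths in m; the calibration is good to about 2 mm. A picture is of the moment at which its call begins. There is no depth.
- ctrl.finish_job(): hands the job in, once; it reports no verdict.
The state is a dict: "t": time; "q": joint angles; "dq": joint speeds; "effort": joint torques, N m; "tool_pos": TCP position; "tool_rot": TCP orientation; "contact_force": force on the tool from outside, world axes, zero at the start; "wrist_torque": the same for the moment, N m; "opening": finger opening in m.
Only numpy, scipy, OpenCV 4.12 (cv2) and the standard library are available. Lean on these libraries where they do the work, as an engineer would, in place of code of your own. Each camera call takes 0.05 s, during which the arm holds its last target.

TASK

Weigh the caddy of fittings: carry it upright by its rod handle to the spring scale on the weighing stand and press the handle down through the sprung latch of the scale's hook until the latch snaps shut above it. The scale gives as you press; never draw it out to its end stop. Then let the scale take the whole weight before you let go, so that the caddy neither drops nor jumps, and leave it hanging there at rest, clear of the bench and the stand, with the jar, the tin and the offcut undisturbed.

Things in the scene. Friction and masses are not known exactly. Their poses are not given: they have to be found in the camera images.
- caddy_mid (a point): Centre, half-way up (62.5 mm above its underside), of the caddy: open aluminium tray 150 x 90 mm, 40 mm high, with brass and copper fittings fixed in it (none above 47 mm), 0.18 to 0.62 kg in all, centre of mass low in the middle. x runs along tray and handle, z up; alike at both ends. Its rod handle stands in its middle plane (y = 0), shaped like a roof.
- caddy_apex (a point): Apex of the handle (9 mm steel rod), on its centre line, 125 mm above the underside; axes as caddy_mid. From here the rod slopes straight down to x = +-54 mm, 38.5 mm lower, then to the tray's ends. Here it must hang. Pinch it across y on one slope, about 40 mm from the apex in x, the hand leaning 20 to 30 degrees away from the apex to stay clear of the scale.
- hook_seat (a point): Where the centre of the 9 mm rod lies when hanging in the bottom of the scale's hook; moves with it; 235 mm above the bench unloaded. Axes as stand_foot: the hook lies in the y-z plane, nose towards -y, so the handle must run along x. Polished 10 mm steel rod: round bowl, 17 mm inner radius about 13 mm above the seat; back at y = +22 mm up to z = 48, curving in to y = 0 at z = 72.
- hook_nose (a point): Tip of the hook's nose (end of the rod's centre line, 5 mm below the topmost metal): 25 mm to -y of the seat and 37 mm above it. The handle goes in over the nose from the -y side with its centre 52 mm above the seat, then down between nose and back, best 7 mm to -y of the seat, pressing the latch open.
- stand_foot (a point): Bench point below the hanging scale; frame of the fixed weighing stand. Timber post 45 mm square, 550 high, foot plate 130 x 110 x 18, at x = y = +115 mm; steel arm at 530 mm height from it to above this point. The scale swings freely from an eye 500 mm up; its tube (37 mm thick, 151 long) begins 84 mm above the seat. The -x and -y sides are open.
- hook (a joint): How far the hook is drawn down out of the scale's tube, m: 0 unloaded, 0.095 at the end stop. Spring 125 N/m: the hook sinks 8 mm per newton. A pointer on the tube's side shows it.
- latch (a joint): Brass latch, rad: 0 closed, growing as it is pressed down into the bowl. Sprung bar 6 mm thick, pivoted at the hook's back (15 mm to +y of the seat, 38 mm above it), 29 mm long, reaching to the nose. It takes some 6 to 9 N, more than the caddy's weight, until the rod slips past its tip, the force falls off and it snaps shut above the rod; the scale is by then drawn out 50 to 72 mm.
- jar: Glass jar with a steel cap, 62 mm across, 85 mm high, loose on the bench; origin at the centre of its underside. To be left alone.
- tin: Steel tin with a paper band, 68 mm across, 95 mm high, loose on the bench; origin at the centre of its underside. To be left alone.
- offcut: Timber offcut 160 x 70 x 35 mm lying loose on the bench; origin at the centre of its underside. To be left alone.
Things that resemble listed ones, but are neither listed nor needed, are in the scene too. Several things look just like the part that bears caddy_mid: the one meant starts farthest from the robot's base.

How it is judged:
By the outcome, as a careful person would: the job done as asked, in the order asked, and still so for the second after the job is handed in, with the robot touching nothing.
It also fails if it takes over 64 s, if anything falls off the work surface, if the arm or the gripper's body presses on something with over 40 N, if the wrist force passes 120 N, or if a joint passes its speed limit or range.

## Working session

There is one attempt and no reset: what is moved stays moved. The work goes in short steps, Python scripts to look and compute and a shell command to move; the robot and the scene stay as the last step left them, time stands still between calls to the robot, and variables do not carry over. Pictures are saved under pics/ and viewed, and the job is handed in when it is done.

```bash
mkdir -p pics; ls
python3 - <<'E'
from station import ctrl
import cv2
o=ctrl.get_obs(); print(o)
for n in ("scene","top","wrist"):
    d=ctrl.get_image(n); cv2.imwrite(f"pics/{n}0.png",d["img"][:,:,::-1]); print(n,d["K"],d["k1"],d["rvec"],d["tvec"])
E
```

```text
pics
{'t': 0.0, 'q': array([ 1.12602767e+00,  5.33645700e-02,  1.61428976e+00,  8.40934980e-06,
        1.47597569e+00, -1.18992712e-01]), 'dq': array([-0.00078137,  0.00161859,  0.00016356,  0.00074485, -0.00139391,
       -0.00058817]), 'effort': array([ 1.59329982e-03, -3.93688023e+01, -3.70173275e+01, -7.84853705e-05,
        7.08619933e-03,  4.57241125e-07]), 'tool_pos': array([0.19973008, 0.59152009, 0.20256082]), 'tool_rot': array([-5.09375546e-01, -3.09943875e+00,  3.06976675e-03]), 'contact_force': array([ 0.20829055, -0.06552687, -0.00283198]), 'wrist_torque': array([ 0.04080464, -0.00879749, -0.03961511]), 'opening': 0.08540084360584838}
scene [[484.26203642   0.         325.41250561]
 [  0.         484.26203642 193.84954067]
 [  0.           0.           1.        ]] -0.11550379707864857 [ 2.06715475  1.21764366 -0.48880858] [-0.21358023 -0.13842349  2.01191123]
top [[412.04853099   0.         321.65350325]
 [  0.         412.04853099 202.40889577]
 [  0.           0.           1.        ]] 0.036448044113042144 [ 2.14073223 -2.18526937  0.13158416] [-0.01235061  0.44677865  1.27549146]
wrist [[358.33301406   0.         320.86036659]
 [  0.         358.33301406 196.88100818]
 [  0.           0.           1.        ]] -0.06672598248987976 [-2.37263321 -1.70221302 -0.22220242] [-0.62379279 -0.03246574  0.37847615]
```

View pics/scene0.png

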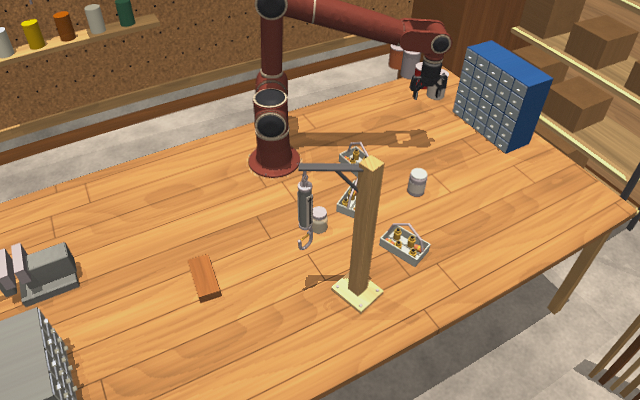

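View pics/top0.png

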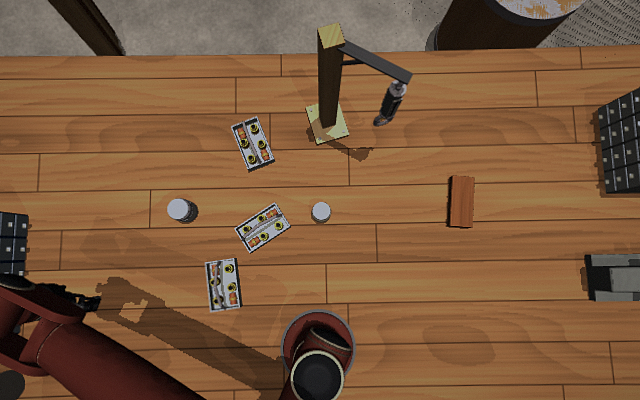

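View pics/wrist0.png

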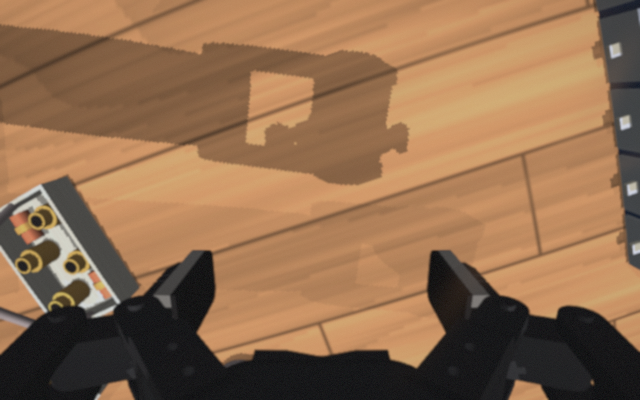

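The pictures show three lookalike caddies in the top view, at (253,145), (262,228) and (224,285). The robot base is near (318,345), so (253,145) is the farthest and is my candidate. Next I'll measure it and look at a close crop.

```bash
cat > h.py <<'E'
import numpy as np, cv2
from scipy.spatial.transform import Rotation as R
def cam(d):
    return d["K"],np.array([d["k1"],0,0,0.]),np.array(d["rvec"],float),np.array(d["tvec"],float)
def proj(d,P):
    K,k,r,t=cam(d); return cv2.projectPoints(np.atleast_2d(np.array(P,float)),r,t,K,k)[0][:,0]
def ray(d,uv):
    K,k,r,t=cam(d); n=cv2.undistortPoints(np.array([[uv]],float),K,k)[0,0]
    M=cv2.Rodrigues(r)[0]; v=M.T@np.array([n[0],n[1],1]); return -M.T@t, v/np.linalg.norm(v)
def onz(d,uv,z):
    o,v=ray(d,uv); return o+v*(z-o[2])/v[2]
def tri(obs):
    A=np.zeros((3,3));b=np.zeros(3)
    for d,uv in obs:
        o,v=ray(d,uv);P=np.eye(3)-np.outer(v,v);A+=P;b+=P@o
    x=np.linalg.solve(A,b); return x,[np.linalg.norm((np.eye(3)-np.outer(ray(d,uv)[1],ray(d,uv)[1]))@(x-ray(d,uv)[0])) for d,uv in obs]
def crop(d,name,x0,y0,w,h,s):
    im=np.ascontiguousarray(d["img"][:,:,::-1])[y0:y0+h,x0:x0+w]
    cv2.imwrite(name,cv2.resize(im,None,fx=s,fy=s,interpolation=cv2.INTER_CUBIC))
E
python3 - <<'E'
from station import ctrl
from h import *
import pickle
T=ctrl.get_image("top");S=ctrl.get_image("scene"); pickle.dump((T,S),open("im0.pkl","wb"))
crop(T,"pics/t1.png",220,100,100,75,8)
crop(T,"pics/t2.png",300,20,120,90+40,4.5)
crop(S,"pics/s1.png",370,215,80,60,10)
crop(S,"pics/s2.png",285,155,60,110,5.4)
print(ctrl.get_obs()["t"])
for uv in [(253,145),(262,228),(224,285)]:
    p=onz(T,uv,.04); print(uv,p,np.hypot(*p[:2]))
E
```

```text
0.25
(253, 145) [0.63246795 0.19233106 0.04      ] 0.6610650081392271
(262, 228) [0.3687544  0.16499206 0.04      ] 0.40398290653580726
(224, 285) [0.19804624 0.28066823 0.04      ] 0.34350686848990325
```

View pics/t1.png

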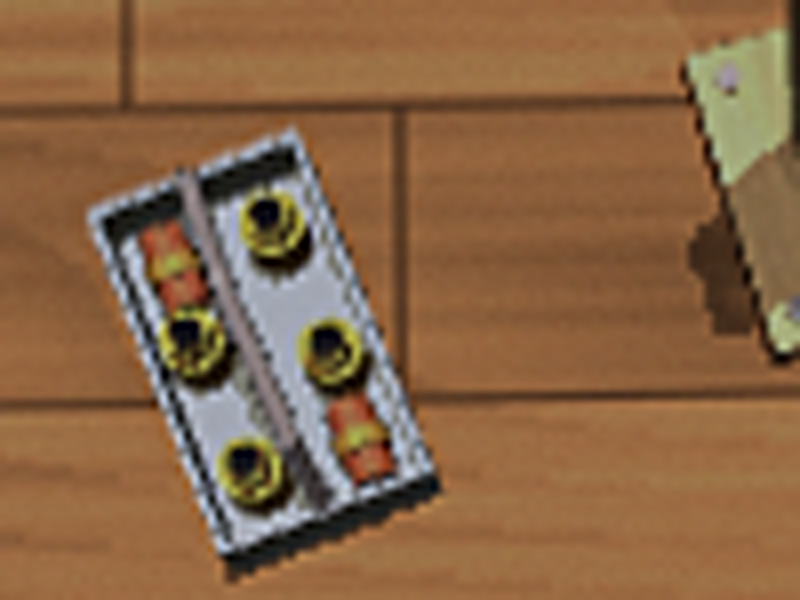

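View pics/s1.png

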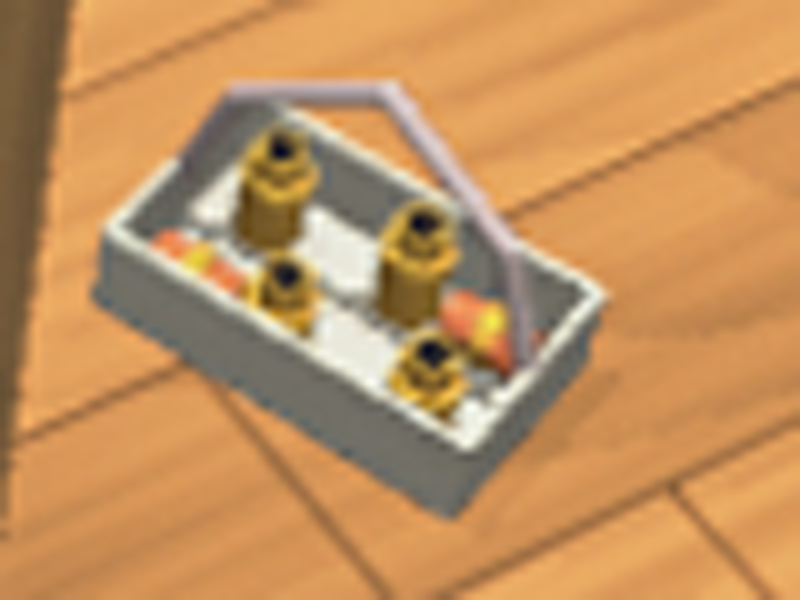

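View pics/t2.png

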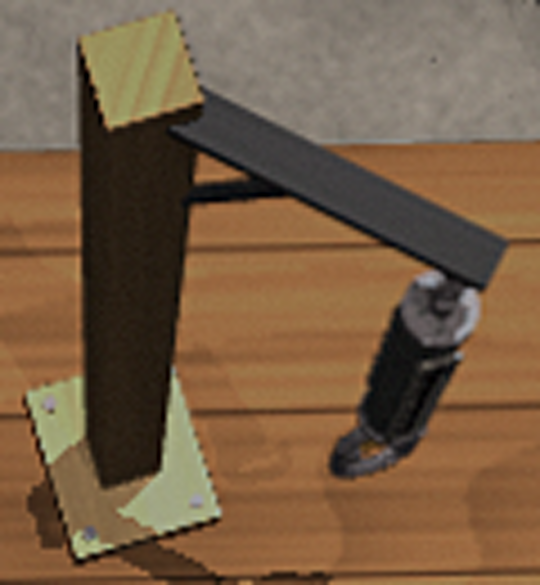

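View pics/s2.png

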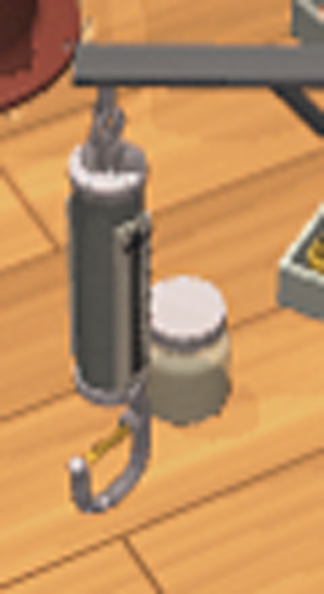

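The top crop confirms the choice: the farthest caddy's handle is visible from (189,175) to (310,490) in the crop, and the jar and tin are clear of it. Now I'll fit the poses.

```bash
cat > fit.py <<'E'
from h import *
import pickle
from scipy.optimize import least_squares
T,S=pickle.load(open("im0.pkl","rb"))
def pts(yaw,x,y,L): return np.array(L)@R.from_euler('z',yaw).as_matrix().T+[x,y,0]
t1=lambda a,b:(220+(a+.5)/8-.5,100+(b+.5)/8-.5)
s1=lambda a,b:(370+(a+.5)/10-.5,215+(b+.5)/10-.5)
t2=lambda a,b:(300+(a+.5)/4.5-.5,20+(b+.5)/4.5-.5)
s2=lambda a,b:(285+(a+.5)/5.4-.5,155+(b+.5)/5.4-.5)
def fit(items,p0):
    def f(p):
        return np.concatenate([(proj(d,pts(*p,[P]))[0]-uv) for d,P,uv in items])
    r=least_squares(f,p0,loss='soft_l1'); print(np.round(r.x,4),"deg",np.degrees(r.x[0]).round(2)); print(np.round(f(r.x).reshape(-1,2),1).tolist()); return r.x
c=fit([(T,[.075,.045,.04],t1(92,212)),(T,[.075,-.045,.04],t1(296,130)),(T,[-.075,-.045,.04],t1(437,470)),(T,[-.075,.045,.04],t1(226,552)),
 (S,[.075,-.045,.04],s1(110,225)),(S,[-.075,.045,.04],s1(603,295)),(S,[.075,.045,.04],s1(470,445)) if 0 else (S,[0,0,.125],s1(390,88)),(S,[.054,0,.0865],s1(232,92)) if 0 else (S,[0,0,.125],s1(390,88))],[.35,.63,.19]) if 0 else None
E
python3 - <<'E'
from fit import *
# top-only rim fit
c=fit([(T,[.075,.045,.04],t1(92,212)),(T,[.075,-.045,.04],t1(296,130)),(T,[-.075,-.045,.04],t1(437,470)),(T,[-.075,.045,.04],t1(226,552))],[.35,.63,.19])
print("scene pred (s1 crop):")
for P in ([.075,.045,.04],[.075,-.045,.04],[-.075,-.045,.04],[-.075,.045,.04],[0,0,.125],[.054,0,.0865],[-.054,0,.0865]):
    uv=proj(S,pts(*c,[P]))[0]; print(P,(uv-[370,215])*10)
st=fit([(T,[.115+.065,.115+.055,.018],t2(25,398)),(T,[.05,.17,.018],t2(75,560)),(T,[.05,.06,.018],t2(220,516)),
 (T,[.1375,.1375,.55],t2(80,42)),(T,[.1375,.0925,.55],t2(172,12)),(T,[.0925,.0925,.55],t2(203,98)),(T,[.0925,.1375,.55],t2(112,130))],[.3,.7,-.1])
print("scene pred s2:")
for P in ([0,0,.235],[0,0,.23],[0,-.025,.272],[0,0,.50],[.05,.06,.018],[.05,.17,.018]):
    uv=proj(S,pts(*st,[P]))[0]; print(P,uv,(uv-[285,155])*5.4)
d=S
crop(S,"pics/s3.png",310,260,100,60,7)
crop(S,"pics/s4.png",370,0,120,110,5)
E
```

```text
[0.3703 0.642  0.1942] deg 21.21
[[-0.5, -0.1], [0.4, -0.2], [0.2, -0.1], [-0.1, 0.3]]
scene pred (s1 crop):
[0.075, 0.045, 0.04] [598.6768075  294.34111482]
[0.075, -0.045, 0.04] [460.75131851 454.43452355]
[-0.075, -0.045, 0.04] [ 91.81765739 233.26239034]
[-0.075, 0.045, 0.04] [236.09595846  85.44743022]
[0, 0, 0.125] [379.52956253  98.41553669]
[0.054, 0, 0.0865] [499.84714917 253.63879644]
[-0.054, 0, 0.0865] [230.60115156  98.10793584]
[ 0.2918  0.6372 -0.187 ] deg 16.72
[[-0.6, -0.8], [0.5, 0.4], [0.6, -0.0], [-0.8, -0.7], [0.5, -0.7], [0.7, 1.0], [-0.9, 0.7]]
scene pred s2:
[0, 0, 0.235] [305.10734834 245.30224064] [108.57968105 487.63209943]
[0, 0, 0.23] [305.12549176 246.41327092] [108.6776555  493.63166298]
[0, -0.025, 0.272] [298.57299854 241.73611151] [ 73.29419212 468.37500214]
[0, 0, 0.5] [304.04122807 176.97289676] [102.82263159 118.65364248]
[0.05, 0.06, 0.018] [330.12345696 286.73149454] [243.6666676  711.35007052]
[0.05, 0.17, 0.018] [352.87791676 267.119324  ] [366.54075052 605.44434962]
```

View pics/s4.png

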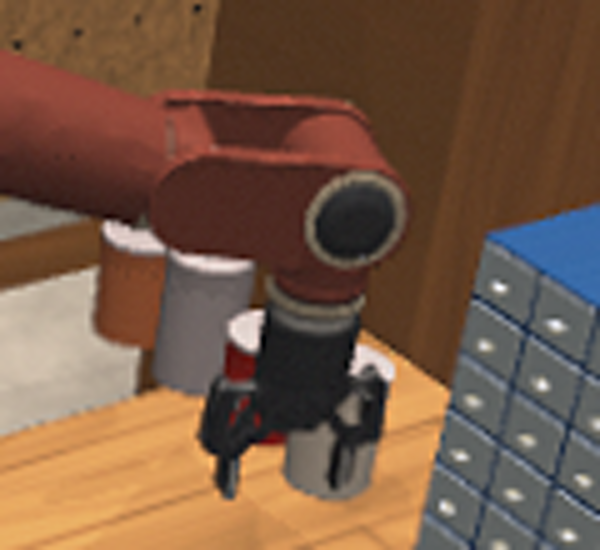

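View pics/s3.png

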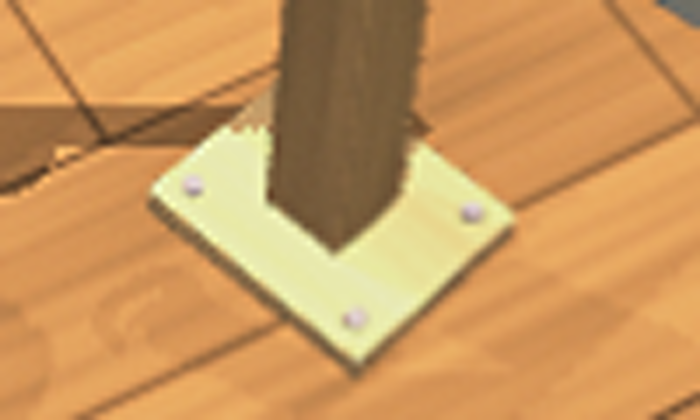

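```bash
python3 - <<'E'
from h import *
from station import ctrl
o=ctrl.get_obs(); W=ctrl.get_image("wrist")
M=cv2.Rodrigues(np.array(W["rvec"]))[0]; c=-M.T@np.array(W["tvec"])
Rt=R.from_rotvec(o["tool_rot"]).as_matrix()
print("cam in tool",Rt.T@(c-o["tool_pos"]),"cam z in tool",Rt.T@M[2]); print(Rt)
E
python3 -m crank '[{"z":-0.6,"roll":-1},{"z":-0.6,"roll":-1},{"z":-0.6,"roll":-1},{"z":-0.6,"roll":-1},{"z":-0.6,"roll":-1},{"z":-0.3,"roll":-0.15},{}]'
```

```text
cam in tool [ 0.06613557 -0.0003713  -0.17048301] cam z in tool [-2.58720297e-01  3.66374387e-04  9.65952211e-01]
[[-9.47399444e-01  3.20053310e-01 -4.14634819e-04]
 [ 3.20053563e-01  9.47399007e-01 -9.15586308e-04]
 [ 9.97881871e-05 -1.00013131e-03 -9.99999495e-01]]validation failed for argument at $[0]...
```

```bash
python3 -m crank '[{"x":0,"y":0,"z":-0.6,"roll":-1},{"x":0,"y":0,"z":-0.6,"roll":-1},{"x":0,"y":0,"z":-0.6,"roll":-1},{"x":0,"y":0,"z":-0.6,"roll":-1},{"x":0,"y":0,"z":-0.6,"roll":-1},{"x":0,"y":0,"z":-0.3,"roll":-0.15}]' 0 60
```

```text
t: 1.05
tool_pos: [0.2002, 0.5925, 0.4045]
tool_rot: [-0.457, 3.106, 0.005]
contact_force: [1.4, 0.8, -0.1]
opening: 0.0854
```

```bash
python3 -m crank '[{"x":-0.49,"y":-0.94,"z":0,"roll":0},{"x":-0.49,"y":-0.94,"z":0,"roll":0},{"x":-0.49,"y":-0.94,"z":0,"roll":0},{"x":-0.49,"y":-0.94,"z":0,"roll":0},{"x":-0.49,"y":-0.94,"z":0,"roll":0},{"x":-0.49,"y":-0.94,"z":0,"roll":0},{"x":-0.49,"y":-0.94,"z":0,"roll":0},{"x":-0.49,"y":-0.94,"z":0,"roll":0},{"x":-0.49,"y":-0.94,"z":0,"roll":0}]'
python3 -m crank '[{"x":-1,"y":0,"z":0,"roll":0},{"x":-1,"y":0,"z":0,"roll":0},{"x":-1,"y":0,"z":0,"roll":0},{"x":-1,"y":0,"z":0,"roll":0},{"x":-1,"y":0,"z":0,"roll":0},{"x":-1,"y":0,"z":0,"roll":0}]'
python3 -m crank '[{"x":-1,"y":0,"z":0,"roll":0},{"x":-1,"y":0,"z":0,"roll":0}]'
```

```text
t: 2.17
tool_pos: [0.5937, 0.1876, 0.4007]
tool_rot: [0.454, -3.107, -0.0]
contact_force: [-0.6, 0.8, 0.0]
opening: 0.0856
t: 2.92
tool_pos: [0.8975, 0.2803, 0.3895]
tool_rot: [-0.452, 3.09, 0.005]
contact_force: [47.5, 15.5, 73.8]
opening: 0.0854
t: 3.18
tool_pos: [0.9326, 0.29, 0.3482]
tool_rot: [-0.444, 3.035, 0.019]
contact_force: [-1.3, -0.4, 1.0]
opening: 0.0854
```

```bash
python3 -m crank '[{"x":-0.4,"y":0,"z":0,"roll":0},{"x":-0.4,"y":0,"z":0,"roll":0}]'
python3 - <<'E'
from h import *
from station import ctrl
o=ctrl.get_obs();Rt=R.from_rotvec(o["tool_rot"]).as_matrix();print(Rt.round(3),o["q"].round(3),o["contact_force"].round(1))
E
```

```text
t: 3.42
tool_pos: [0.9451, 0.2935, 0.3459]
tool_rot: [-0.44, 2.999, 0.026]
contact_force: [0.2, 0.2, 0.2]
opening: 0.0853
[[-0.952 -0.288  0.107]
 [-0.286  0.958  0.033]
 [-0.112  0.001 -0.994]] [ 0.223  1.037  0.055  0.009  1.938 -1.635] [0.2 0.2 0.2]
```

```bash
python3 -m crank '[{"x":0,"y":0,"z":0,"roll":0},{"x":0,"y":0,"z":0,"roll":0}]'
python3 - <<'E'
from h import *
from station import ctrl
o=ctrl.get_obs();Rt=R.from_rotvec(o["tool_rot"]).as_matrix();print(Rt.round(3),o["q"].round(4),o["dq"].round(3))
E
```

```text
t: 3.68
tool_pos: [0.9447, 0.2934, 0.3472]
tool_rot: [-0.441, 2.998, 0.026]
contact_force: [-0.5, 0.0, 0.1]
opening: 0.0856
[[-0.952 -0.288  0.107]
 [-0.286  0.958  0.033]
 [-0.112  0.001 -0.994]] [ 0.2234  1.0356  0.0552  0.0093  1.9388 -1.6356] [-0.    -0.001  0.001  0.001 -0.001 -0.001]
```

```bash
python3 -m crank '[{"x":-0.7,"y":0,"z":0,"roll":0},{"x":-0.7,"y":0,"z":0,"roll":0},{"x":-0.7,"y":0,"z":0,"roll":0}]'
cat > st.py <<'E'
from h import *
from station import ctrl
o=ctrl.get_obs();Rt=R.from_rotvec(o["tool_rot"]).as_matrix();print(Rt.round(4),o["q"].round(4),o["contact_force"].round(1))
E
python3 st.py
```

```text
t: 4.05
tool_pos: [0.977, 0.3023, 0.3222]
tool_rot: [-0.431, 2.928, 0.042]
contact_force: [-0.2, 0.5, 0.1]
opening: 0.0853
[[-0.9415 -0.2882  0.1748]
 [-0.283   0.9576  0.0544]
 [-0.183   0.0017 -0.9831]] [ 0.2231  1.0643  0.0564  0.0149  1.8374 -1.6346] [-0.2  0.5  0.1]
```

```bash
python3 -m crank '[{"x":-0.8,"y":0,"z":0,"roll":0},{"x":-0.8,"y":0,"z":0,"roll":0},{"x":-0.8,"y":0,"z":0,"roll":0},{"x":-0.8,"y":0,"z":0,"roll":0},{"x":-0.8,"y":0,"z":0,"roll":0},{"x":-0.8,"y":0,"z":0,"roll":0}]'
python3 st.py
```

```text
t: 4.8
tool_pos: [1.0356, 0.3184, 0.3133]
tool_rot: [-0.405, 2.756, 0.078]
contact_force: [0.5, 0.7, -0.1]
opening: 0.0854
[[-0.8966 -0.2885  0.3359]
 [-0.2692  0.9575  0.1039]
 [-0.3516  0.0028 -0.9361]] [ 0.2219  1.0887  0.0559  0.0275  1.6387 -1.6342] [ 0.5  0.7 -0.1]
```

```bash
python3 -m crank '[{"x":-0.8,"y":0,"z":0,"roll":0},{"x":-0.8,"y":0,"z":0,"roll":0}]'
python3 -m crank '[{"x":0.5,"y":0,"z":0,"roll":0},{"x":0.8,"y":0,"z":0,"roll":0}]'
python3 st.py
```

```text
t: 5.05
tool_pos: [1.0513, 0.3226, 0.3212]
tool_rot: [-0.397, 2.698, 0.088]
contact_force: [0.2, 0.4, -0.1]
opening: 0.0854
t: 5.3
tool_pos: [0.993, 0.3047, 0.2929]
tool_rot: [-0.397, 2.698, 0.088]
contact_force: [1.0, 0.3, 0.4]
opening: 0.0855
[[-0.8753 -0.2885  0.3881]
 [-0.2624  0.9575  0.1198]
 [-0.4061  0.0031 -0.9138]] [ 0.2162  0.7615  0.6101  0.0346  1.3531 -1.6469] [1.  0.3 0.4]
```

```bash
cat >> h.py <<'E'
def go(target,n=None):
    from station import ctrl
    o=ctrl.get_obs();Rt=R.from_rotvec(o["tool_rot"]).as_matrix()
    d=Rt.T@(np.array(target)-o["tool_pos"])/.06
    print("shift units xyz",d.round(2),"rows>=",np.ceil(abs(d).max()))
E
python3 - <<'E'
from fit import *
from station import ctrl
c=fit([(T,[.075,.045,.04],t1(92,212)),(T,[.075,-.045,.04],t1(296,130)),(T,[-.075,-.045,.04],t1(437,470)),(T,[-.075,.045,.04],t1(226,552)),
(S,[.075,.045,.04],s1(602,294)),(S,[.075,-.045,.04],s1(470,448)),(S,[-.075,-.045,.04],s1(106,225)),(S,[0,0,.125],s1(390,88)),(S,[.054,0,.0865],s1(512,248))],[.37,.64,.19])
o=ctrl.get_obs();Rt=R.from_rotvec(o["tool_rot"]).as_matrix()
G=pts(*c,[[-.04,0,.0965]])[0]; print("G",G)
tz=Rt[:,2]
P=G+.008*tz-.12*tz; print(P); go(P)
E
```

```text
[0.373  0.6411 0.196 ] deg 21.37
[[-1.1, 0.3], [-0.2, 0.1], [-0.3, 0.2], [-0.5, 0.6], [0.4, 0.1], [-0.2, 0.7], [-0.7, 1.0], [-0.3, 1.1], [-0.5, 0.6]]
G [0.60384609 0.18139251 0.0965    ]
[0.5603834  0.16797187 0.19884687]
shift units xyz [ 7.55 -0.11 -1.64] rows>= 8.0
```

```bash
python3 -m crank '[{"x":0.84,"y":0,"z":-0.18,"roll":-0.07},{"x":0.84,"y":0,"z":-0.18,"roll":-0.07},{"x":0.84,"y":0,"z":-0.18,"roll":-0.07},{"x":0.84,"y":0,"z":-0.18,"roll":-0.07},{"x":0.84,"y":0,"z":-0.18,"roll":-0.07},{"x":0.84,"y":0,"z":-0.18,"roll":-0.07},{"x":0.84,"y":0,"z":-0.18,"roll":-0.07},{"x":0.8,"y":0,"z":-0.18,"roll":-0.07},{"x":0.5,"y":0,"z":-0.1,"roll":-0.07},{"x":0.3,"y":0,"z":-0.1,"roll":0}]'
python3 st.py
python3 - <<'E'
from h import *
from station import ctrl
import pickle
W=ctrl.get_image("wrist");pickle.dump(W,open("w1.pkl","wb"));cv2.imwrite("pics/w1.png",W["img"][:,:,::-1])
E
```

```text
t: 6.55
tool_pos: [0.5648, 0.1604, 0.2031]
tool_rot: [-0.498, 2.681, 0.066]
contact_force: [0.2, 0.3, 0.2]
opening: 0.0855
[[-0.8514 -0.3538  0.3872]
 [-0.3342  0.9349  0.1194]
 [-0.4042 -0.0278 -0.9143]] [ 0.1096 -0.3351  2.0073  0.0875  1.0605 -1.8558] [0.2 0.3 0.2]
```

View pics/w1.png

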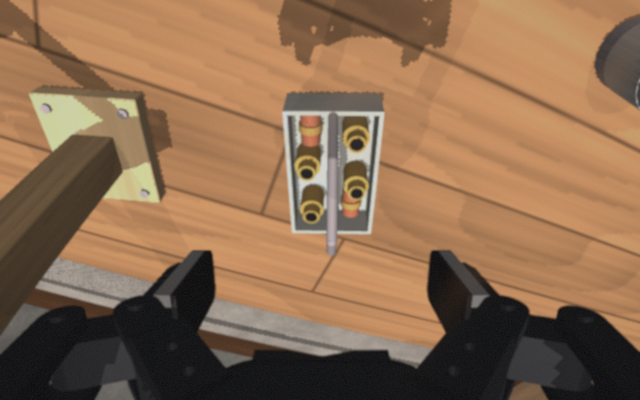

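Run:
```python
from fit import *
from station import ctrl
W=pickle.load(open("w1.pkl","rb"))
c=[.373,.6411,.196]
for P in ([-.075,.045,.04],[-.075,-.045,.04],[.075,-.045,.04],[.075,.045,.04],[-.04,0,.0965],[0,0,.125],[-.054,0,.0865]):
    print(P,proj(W,pts(*c,[P]))[0].round(1))
crop(W,"pics/w1c.png",270,80,130,190,3.1)
o=ctrl.get_obs();Rt=R.from_rotvec(o["tool_rot"]).as_matrix()
for s in (0,.1,.128): print(proj(W,[o["tool_pos"]+s*Rt[:,2]]).round(1))
```

```text
[-0.075, 0.045, 0.04] [383.1 111.1]
[-0.075, -0.045, 0.04] [281.1 110.9]
[0.075, -0.045, 0.04] [291.6 232.4]
[0.075, 0.045, 0.04] [370.5 233.3]
[-0.04, 0, 0.0965] [331.4 180.9]
[0, 0, 0.125] [330.9 240.5]
[-0.054, 0, 0.0865] [331.6 159.7]
[[320.7 233.2]]
[[320.7 187.1]]
[[320.7 179.4]]
```

View pics/w1c.png

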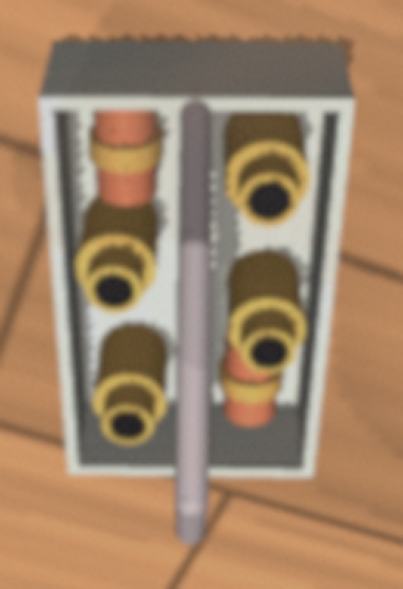

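Run:
```python
from fit import *
from station import ctrl
c=[.373,.6411,.196]
o=ctrl.get_obs();Rt=R.from_rotvec(o["tool_rot"]).as_matrix()
G=pts(*c,[[-.038,.0007,.0979]])[0]; P=G+.008*Rt[:,2]; print(P,o["tool_pos"]); go(P)
```

```text
[0.60854619 0.18375642 0.09058183] [0.56374766 0.16005778 0.20277692]
shift units xyz [-0.01  0.16  2.05] rows>= 3.0
```

```bash
python3 -m crank '[{"x":0,"y":0.16,"z":0.4,"roll":0},{"x":0,"y":0,"z":0.5,"roll":0},{"x":0,"y":0,"z":0.5,"roll":0},{"x":0,"y":0,"z":0.35,"roll":0},{"x":0,"y":0,"z":0.2,"roll":0},{"x":0,"y":0,"z":0.1,"roll":0}]'
python3 - <<'E'
from fit import *
from station import ctrl
c=[.373,.6411,.196]
o=ctrl.get_obs();Rt=R.from_rotvec(o["tool_rot"]).as_matrix()
P=pts(*c,[[-.038,.0007,.0979]])[0]+.008*Rt[:,2]; print(o["tool_pos"],o["contact_force"].round(1)); go(P)
W=ctrl.get_image("wrist");cv2.imwrite("pics/w2.png",W["img"][:,:,::-1])
S2=ctrl.get_image("scene");crop(S2,"pics/s5.png",340,120,150,150,4)
E
```

```text
t: 7.35
tool_pos: [0.6106, 0.1845, 0.0902]
tool_rot: [-0.499, 2.681, 0.067]
contact_force: [-0.4, -0.1, -0.1]
opening: 0.0853
[0.6105605  0.18451839 0.09016873] [-0.4 -0.1 -0.1]
shift units xyz [ 0.03 -0.   -0.02] rows>= 1.0
```

View pics/w2.png

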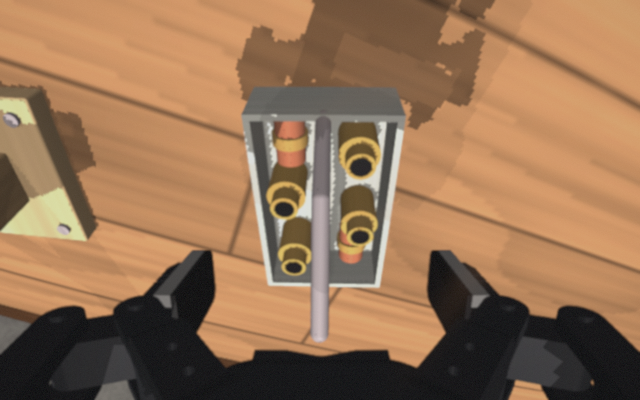

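View pics/s5.png

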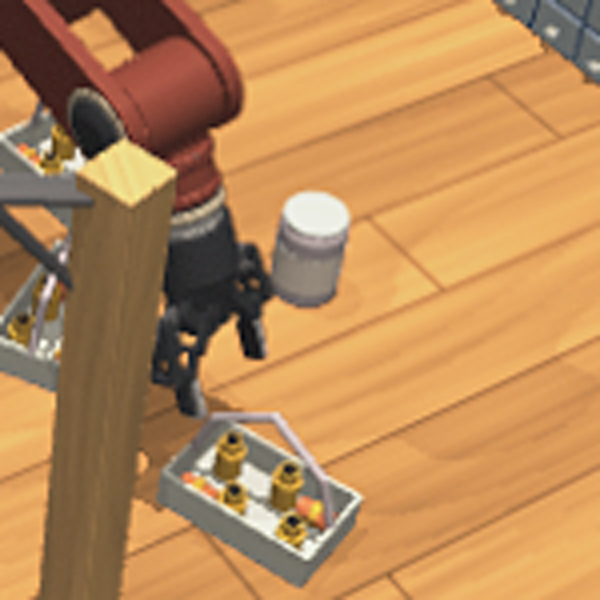

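Run:
```python
from fit import *
from station import ctrl
o=ctrl.get_obs();Rt=R.from_rotvec(o["tool_rot"]).as_matrix()
p=o["tool_pos"]
W=ctrl.get_image("wrist");S2=ctrl.get_image("scene")
c=[.373,.6411,.196]
for n,q in (("G",p-.008*Rt[:,2]),("tip+",p+.011*Rt[:,2]+.043*Rt[:,1]),("tip-",p+.011*Rt[:,2]-.043*Rt[:,1]),("tipopen-",p-.002*Rt[:,2]-.043*Rt[:,1]),("apex",pts(*c,[[0,0,.125]])[0]),("bend",pts(*c,[[-.054,0,.0865]])[0])):
    a=proj(W,[q])[0];b=proj(S2,[q])[0];print(n,a.round(1),b.round(1),((b-[340,120])*4).round())
```

```text
G [320.5 241.1] [398.2 224.7] [233. 419.]
tip+ [400.2 227.6] [406.2 222.4] [265. 410.]
tip- [240.9 227.7] [392.3 236.3] [209. 465.]
tipopen- [235.4 236.5] [391.5 233.2] [206. 453.]
apex [318.4 332. ] [408.2 224.5] [273. 418.]
bend [319.2 198.2] [393.3 224.5] [213. 418.]
```

Run:
```python
from fit import *
p=np.array([.1997,.5915,.2026]);y=np.array([.32,.947,0])
for dz in (0,-.011,.002,.03,.05):
    for s in (-1,1):
        b=proj(S,[p+[0,0,dz]+s*.0427*y])[0]; print(dz,s,((b-[370,0])*5).round())
for P in ([.3,.1,0],[.19802,.28,.04]): print(proj(S,[P]),proj(T,[P]))
```

```text
0 -1 [221. 537.]
0 1 [319. 529.]
-0.011 -1 [219. 549.]
-0.011 1 [317. 540.]
0.002 -1 [221. 535.]
0.002 1 [320. 527.]
0.03 -1 [226. 506.]
0.03 1 [326. 498.]
0.05 -1 [230. 485.]
0.05 1 [330. 477.]
[[330.87870107 197.2274227 ]] [[284.33097301 249.9185987 ]]
[[357.02334514 159.8444445 ]] [[224.22081436 285.00332963]]
```

In `s5.png` the fingertips sit at (190,410) and (255,355). They should be near (206,453) and (265,410), so they are about 40 mm short of where the model puts them. I'll close the fingers softly here and compare.

```bash
python3 -m crank '[{"x":0,"y":0,"z":0,"roll":0},{"x":0,"y":0,"z":0,"roll":0},{"x":0,"y":0,"z":0,"roll":0},{"x":0,"y":0,"z":0,"roll":0},{"x":0,"y":0,"z":0,"roll":0}]' 1 20
python3 - <<'E'
from fit import *
from station import ctrl
W=ctrl.get_image("wrist");cv2.imwrite("pics/w3.png",W["img"][:,:,::-1])
S2=ctrl.get_image("scene");crop(S2,"pics/s6.png",340,120,150,150,4)
print(ctrl.get_obs()["opening"],ctrl.get_obs()["contact_force"])
E
```

```text
t: 8.18
tool_pos: [0.61, 0.1844, 0.0901]
tool_rot: [-0.499, 2.682, 0.067]
contact_force: [-0.7, -0.4, -0.3]
opening: -0.0002
-0.00017435282674942254 [ 0.61922541 -0.74794318 -0.53636677]
```

View pics/w3.png

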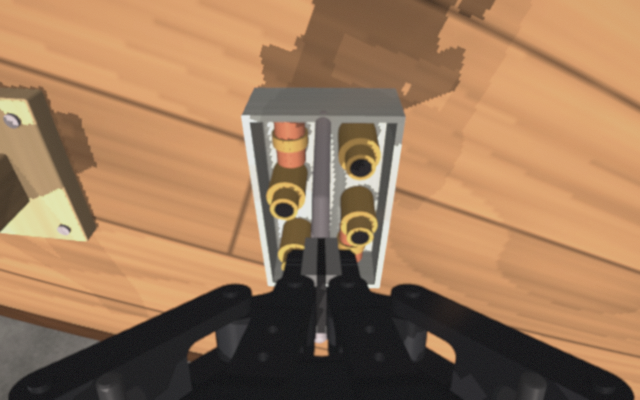

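View pics/s6.png

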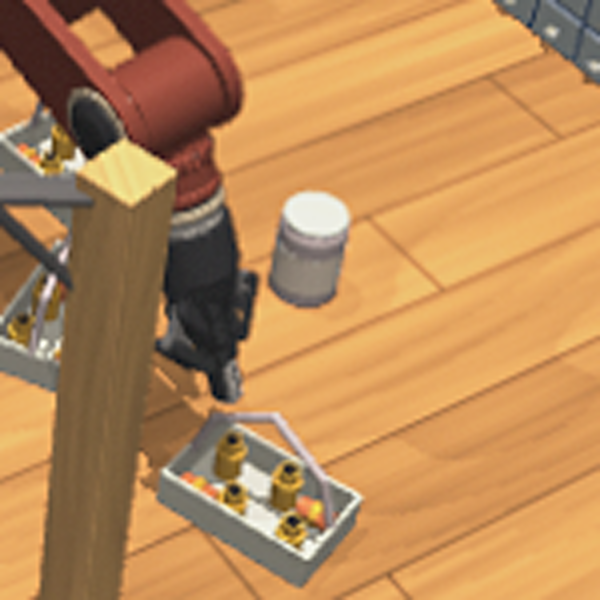

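Run:
```python
from fit import *
from station import ctrl
o=ctrl.get_obs();Rt=R.from_rotvec(o["tool_rot"]).as_matrix();p=o["tool_pos"]
W=ctrl.get_image("wrist");S2=ctrl.get_image("scene");T2=ctrl.get_image("top")
pickle.dump((W,S2,T2,o),open("im3.pkl","wb"))
for z in (.011,.0,-.01,-.02,-.03,-.04):
    r=[]
    for x in (.011,0,-.011):
        q=p+Rt@[x,0,z]; b=proj(S2,[q])[0]; r+= [proj(W,[q])[0].round(0).tolist(),((b-[340,120])*4).round().tolist()]
    print(z,r)
x,e=tri([(W,(321,240)),(S2,(340+232/4,120+398/4))]);print(x,e,Rt.T@(x-p))
crop(T2,"pics/t3.png",200,80,120,120,5)
print(proj(T2,[p+Rt@[0,0,z] for z in (.011,-.008,-.04)]))
```

```text
0.011 [[320.0, 208.0], [227.0, 435.0], [321.0, 228.0], [237.0, 437.0], [321.0, 247.0], [248.0, 439.0]]
0.0 [[320.0, 215.0], [224.0, 424.0], [320.0, 235.0], [235.0, 426.0], [321.0, 255.0], [245.0, 429.0]]
-0.01 [[320.0, 221.0], [222.0, 415.0], [320.0, 243.0], [232.0, 417.0], [320.0, 264.0], [243.0, 419.0]]
-0.02 [[320.0, 228.0], [219.0, 405.0], [320.0, 251.0], [230.0, 407.0], [320.0, 273.0], [240.0, 409.0]]
-0.03 [[320.0, 237.0], [217.0, 395.0], [320.0, 261.0], [227.0, 397.0], [320.0, 284.0], [238.0, 399.0]]
-0.04 [[320.0, 246.0], [214.0, 385.0], [320.0, 271.0], [225.0, 387.0], [320.0, 296.0], [235.0, 389.0]]
[0.59659455 0.18366142 0.11004399] [np.float64(0.004372708345549063), np.float64(0.004372708345548974)] [ 0.00369875  0.00352321 -0.02349732]
[[253.05264538 147.4139693 ]
 [252.87684291 148.33609284]
 [252.56889175 149.95099068]]
```

View pics/t3.png

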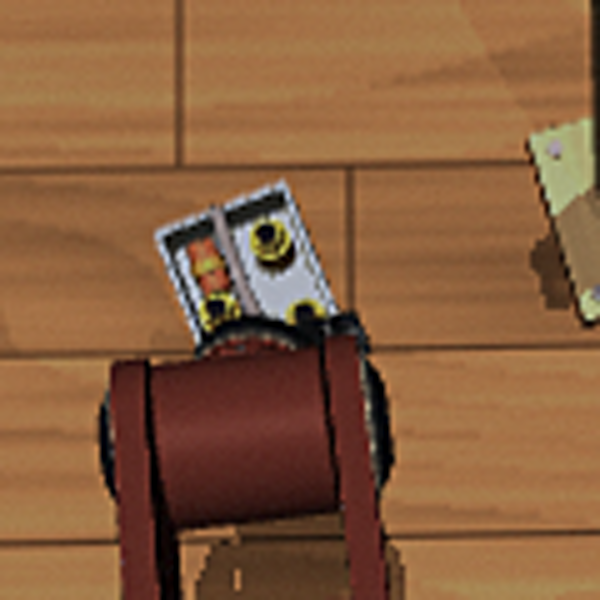

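Measured in both cameras, the shut tips are about 30 mm behind the reported TCP, where the description says 11 mm ahead. That makes the real grasp point about 49 mm behind the TCP. I'll open, advance 41 mm along the tool z axis, and check.

```bash
python3 -m crank '[{"x":0,"y":0,"z":0,"roll":0},{"x":0,"y":0,"z":0,"roll":0},{"x":0,"y":0,"z":0,"roll":0},{"x":0,"y":0,"z":0,"roll":0},{"x":0,"y":0,"z":0.2,"roll":0},{"x":0,"y":0,"z":0.25,"roll":0},{"x":0,"y":0,"z":0.23,"roll":0}]' 0 20
python3 - <<'E'
from fit import *
from station import ctrl
W=ctrl.get_image("wrist");cv2.imwrite("pics/w4.png",W["img"][:,:,::-1])
S2=ctrl.get_image("scene");crop(S2,"pics/s7.png",340,120,150,150,4)
o=ctrl.get_obs();Rt=R.from_rotvec(o["tool_rot"]).as_matrix();p=o["tool_pos"]
for q in (-.049,-.03): print(proj(W,[p+Rt[:,2]*q]),(proj(S2,[p+Rt[:,2]*q])-[340,120])*4)
c=[.373,.6411,.196]; C=R.from_euler('z',c[0]).as_matrix()
print("grasp in caddy",C.T@(p+Rt[:,2]*-.049-[c[1],c[2],0]))
E
```

```text
t: 9.3
tool_pos: [0.6256, 0.1893, 0.051]
tool_rot: [-0.499, 2.683, 0.067]
contact_force: [0.4, -0.1, 0.8]
opening: 0.0855
[[321.00222296 277.47400162]] [[231.18938354 420.22648847]]
[[321.0085132  256.35439553]] [[235.69986307 438.49291347]]
grasp in caddy [-0.037507    0.00103838  0.09445394]
```

View pics/w4.png

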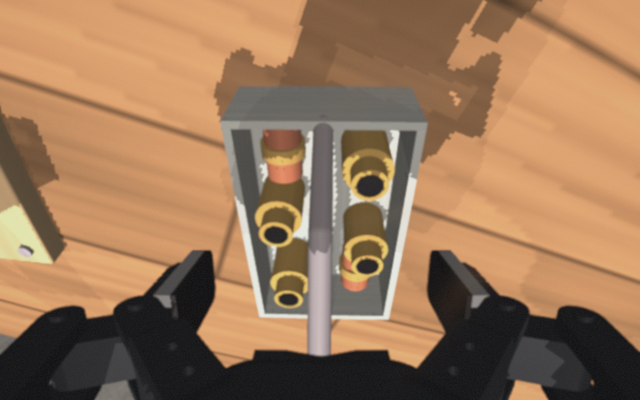

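View pics/s7.png

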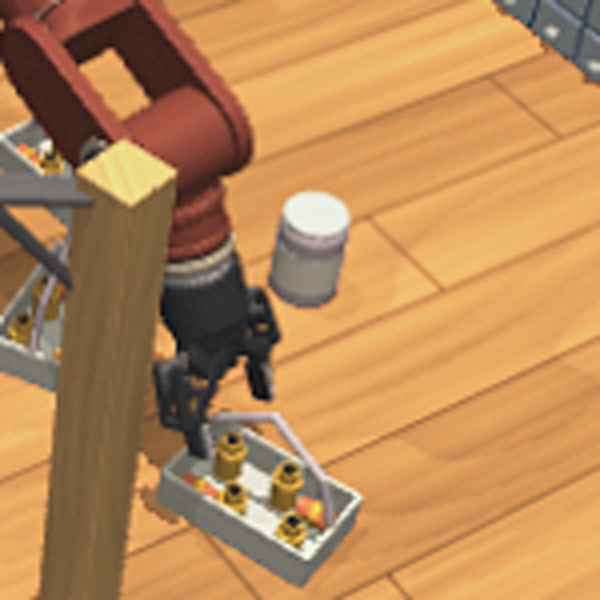

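```bash
python3 -m crank '[{"x":0,"y":0,"z":0,"roll":0},{"x":0,"y":0,"z":0,"roll":0},{"x":0,"y":0,"z":0,"roll":0},{"x":0,"y":0,"z":0,"roll":0},{"x":0,"y":0,"z":0,"roll":0},{"x":0,"y":0,"z":0,"roll":0}]' 1 110
python3 - <<'E'
from fit import *
from station import ctrl
W=ctrl.get_image("wrist");cv2.imwrite("pics/w5.png",W["img"][:,:,::-1])
o=ctrl.get_obs();print(o["opening"],o["contact_force"].round(1),o["wrist_torque"].round(2))
E
```

```text
t: 10.15
tool_pos: [0.6261, 0.189, 0.0534]
tool_rot: [-0.498, 2.681, 0.066]
contact_force: [-2.5, -3.4, 3.5]
opening: 0.0054
0.005722696892372001 [-1.6 -2.9  3.7] [-0.28  0.31 -0.19]
```

View pics/w5.png

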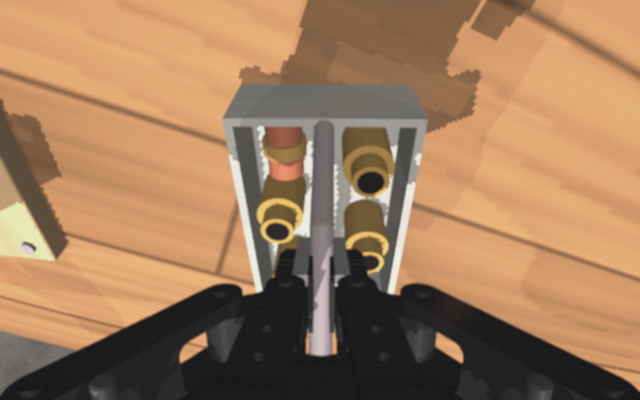

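```bash
python3 -m crank '[{"x":-0.04,"y":0,"z":-0.09,"roll":0},{"x":-0.08,"y":0,"z":-0.18,"roll":0},{"x":-0.08,"y":0,"z":-0.18,"roll":0},{"x":-0.08,"y":-0.01,"z":-0.18,"roll":0},{"x":0,"y":0,"z":0,"roll":0}]'
cat > look.py <<'E'
import sys
from fit import *
from station import ctrl
n=sys.argv[1]
W=ctrl.get_image("wrist");S2=ctrl.get_image("scene");T2=ctrl.get_image("top")
o=ctrl.get_obs();pickle.dump((W,S2,T2,o),open(f"im{n}.pkl","wb"))
cv2.imwrite(f"pics/w{n}.png",W["img"][:,:,::-1])
x0,y0,w,h=map(int,sys.argv[2:6]);s=min(790/w,590/h)
crop(S2,f"pics/s{n}.png",x0,y0,w,h,s);print("scale",s)
print(o["t"],o["tool_pos"].round(4),"open",round(o["opening"],4),"F",o["contact_force"].round(2),o["wrist_torque"].round(2))
E
python3 look.py 6a 340 120 150 150
```

```text
t: 10.82
tool_pos: [0.6271, 0.1901, 0.0966]
tool_rot: [-0.498, 2.678, 0.066]
contact_force: [0.5, 0.1, -4.3]
opening: 0.0052
scale 3.933333333333333
10.975 [0.6253 0.1897 0.0937] open 0.0054 F [ 0.03 -0.61 -5.1 ] [-0.23  0.71  0.03]
```

View pics/s6a.png

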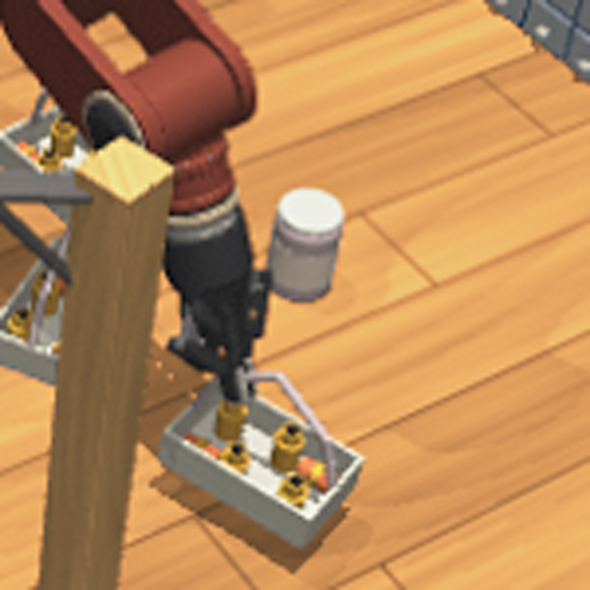

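View pics/w6a.png

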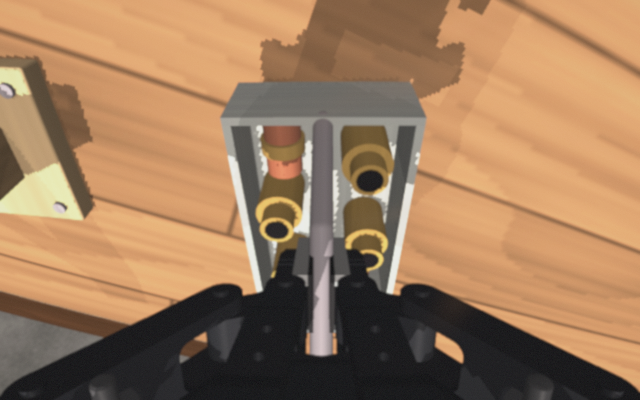

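Run:
```python
from fit import *
s3=lambda a,b:(310+(a+.5)/7-.5,260+(b+.5)/7-.5)
st=fit([(T,[.18,.17,.018],t2(25,398)),(T,[.05,.17,.018],t2(75,560)),(T,[.05,.06,.018],t2(220,516)),
 (T,[.1375,.1375,.55],t2(80,42)),(T,[.1375,.0925,.55],t2(172,12)),(T,[.0925,.0925,.55],t2(203,98)),(T,[.0925,.1375,.55],t2(112,130)),
 (S,[.05,.06,.018],s3(150,190)),(S,[.18,.06,.018],s3(358,358)),(S,[.18,.17,.018],s3(515,215))],[.29,.637,-.187])
for P in ([0,-.025,.272],[0,-.0,.2255-.0],[0,0,.235],[0,.022,.27],[0,0,.319],[0,0,.47]):
    print(P,((proj(S,pts(*st,[P]))[0]-[285,155])*5.4).round(),((proj(T,pts(*st,[P]))[0]-[300,20])*4.5).round())
c=[.373,.6411,.196]
o=dict(p=np.array([.6261,.189,.0534]),r=[-.498,2.681,.066]);Rt=R.from_rotvec(o["r"]).as_matrix()
ap=pts(*c,[[0,0,.125]])[0];print("apex in tool",Rt.T@(ap-o["p"]))
B=R.from_euler('z',st[0]).as_matrix()
print("apex stand",B.T@(ap-[st[1],st[2],0]))
```

```text
[ 0.2893  0.637  -0.1866] deg 16.58
[[-0.6, -0.8], [0.4, 0.3], [0.5, -0.0], [-0.9, -0.8], [0.4, -0.7], [0.6, 1.0], [-1.0, 0.6], [-0.8, -0.0], [-0.0, 0.5], [0.1, -0.3]]
[0, -0.025, 0.272] [ 74. 468.] [416. 428.]
[0, -0.0, 0.2255] [109. 498.] [364. 465.]
[0, 0, 0.235] [109. 487.] [366. 460.]
[0, 0.022, 0.27] [138. 422.] [339. 453.]
[0, 0, 0.319] [107. 381.] [389. 413.]
[0, 0, 0.47] [104. 165.] [440. 306.]
apex in tool [-0.04402533 -0.000753   -0.05883675]
apex stand [0.11310842 0.365498   0.125     ]
```

```bash
python3 -m crank '[{"x":-0.16,"y":-0.01,"z":-0.37,"roll":0.14},{"x":-0.16,"y":-0.01,"z":-0.37,"roll":0.14},{"x":-0.16,"y":-0.01,"z":-0.37,"roll":0.14},{"x":-0.16,"y":0,"z":-0.37,"roll":0.14},{"x":-0.12,"y":0,"z":-0.28,"roll":0.14},{"x":-0.05,"y":0,"z":-0.1,"roll":0}]'
cat > plan.py <<'E'
import sys
from fit import *
from station import ctrl
yaw,sx,sy=.2893,.637,-.1866
B=R.from_euler('z',yaw).as_matrix(); O=np.array([sx,sy,0]); a=np.array([-.0440,-.0008,-.0588])
def now():
    o=ctrl.get_obs();Rt=R.from_rotvec(o["tool_rot"]).as_matrix()
    return o,Rt,B.T@(o["tool_pos"]+Rt@a-O)
if __name__=="__main__":
    o,Rt,A=now(); print("t",round(o["t"],2),"apex stand mm",(A*1000).round(1),"F stand",(B.T@o["contact_force"]).round(2),"tau",(B.T@o["wrist_torque"]).round(2),"open",round(o["opening"],4))
    print("tool x,y,z in stand\n",(B.T@Rt).round(3).T)
    for w in sys.argv[1:]:
        w=np.array(eval(w))/1000; d=Rt.T@B@(w-A)/.06; print((w*1000).round(),"units",d.round(3),"rows",np.ceil(abs(d).max())); A=w
E
python3 plan.py '[-160,200,290]' '[-160,-95,290]' '[0,-95,290]'
```

```text
t: 11.72
tool_pos: [0.6257, 0.1895, 0.2172]
tool_rot: [-0.386, 2.701, 0.091]
contact_force: [0.2, 0.5, -4.8]
opening: 0.0056
t 11.72 apex stand mm [112.9 362.4 288.8] F stand [ 0.3   0.43 -4.78] tau [-0.03  0.67 -0.03] open 0.0056
tool x,y,z in stand
 [[-0.914  0.006 -0.405]
 [ 0.004  1.     0.006]
 [ 0.405  0.004 -0.914]]
[-160.  200.  290.] units [ 4.133 -2.725 -1.873] rows 5.0
[-160.  -95.  290.] units [-0.031 -4.917 -0.02 ] rows 5.0
[  0. -95. 290.] units [-2.438  0.011  1.081] rows 3.0
```

```bash
python3 -m crank '[{"x":0.3,"y":-0.2,"z":-0.14,"roll":0},{"x":0.6,"y":-0.4,"z":-0.27,"roll":0},{"x":0.65,"y":-0.42,"z":-0.29,"roll":0},{"x":0.65,"y":-0.42,"z":-0.29,"roll":0},{"x":0.65,"y":-0.42,"z":-0.29,"roll":0},{"x":0.65,"y":-0.42,"z":-0.29,"roll":0},{"x":0.4,"y":-0.45,"z":-0.2,"roll":0},{"x":0.23,"y":-0.5,"z":-0.1,"roll":0}]'
python3 -m crank '[{"x":0,"y":-0.6,"z":0,"roll":0},{"x":0,"y":-0.6,"z":0,"roll":0},{"x":0,"y":-0.6,"z":0,"roll":0},{"x":0,"y":-0.6,"z":0,"roll":0},{"x":0,"y":-0.6,"z":0,"roll":0},{"x":0,"y":-0.6,"z":0,"roll":0},{"x":0,"y":-0.5,"z":0,"roll":0},{"x":0,"y":-0.25,"z":0,"roll":0},{"x":0,"y":-0.1,"z":0,"roll":0}]'
python3 plan.py '[-50,-95,290]'; python3 look.py 7a 240 130 150 150
```

```text
t: 12.72
tool_pos: [0.4177, -0.0744, 0.2166]
tool_rot: [-0.385, 2.702, 0.088]
contact_force: [0.5, -1.7, -5.8]
opening: 0.0053
t: 13.85
tool_pos: [0.4937, -0.3295, 0.2147]
tool_rot: [-0.386, 2.703, 0.092]
contact_force: [-0.0, 0.8, -5.8]
opening: 0.0055
t 13.85 apex stand mm [-161.6  -97.5  286.3] F stand [ 0.19  0.82 -5.76] tau [ 0.1   0.68 -0.04] open 0.0055
tool x,y,z in stand
 [[-0.915  0.007 -0.403]
 [ 0.004  1.     0.008]
 [ 0.403  0.005 -0.915]]
[-50. -95. 290.] units [-1.726  0.05   0.693] rows 2.0
scale 3.933333333333333
14.0 [ 0.4937 -0.3286  0.2153] open 0.0055 F [ 0.22 -0.39 -4.81] [-0.22  0.62  0.  ]
```

View pics/s7a.png

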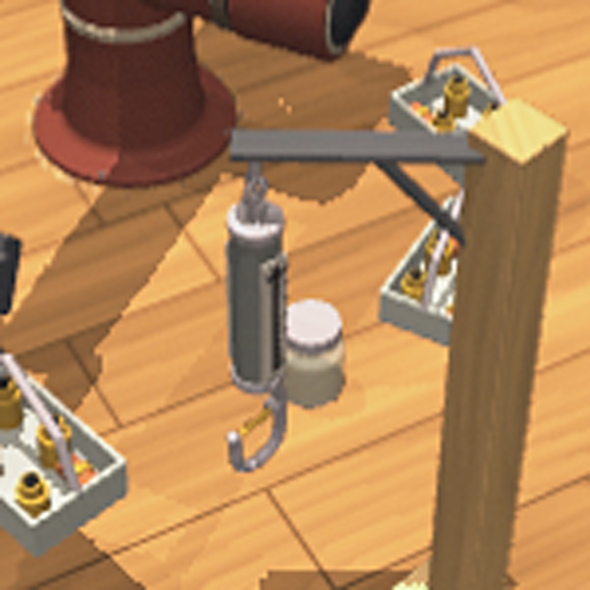

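View pics/w7a.png

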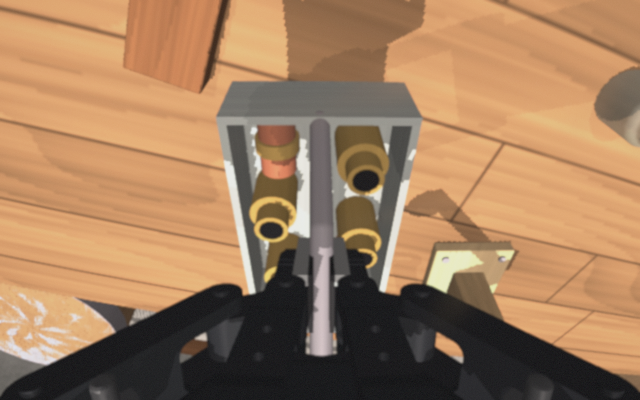

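```bash
python3 -m crank '[{"x":-0.2,"y":0,"z":0.09,"roll":0},{"x":-0.4,"y":0,"z":0.17,"roll":0},{"x":-0.5,"y":0.02,"z":0.2,"roll":0},{"x":-0.5,"y":0.02,"z":0.2,"roll":0},{"x":-0.4,"y":0,"z":0.16,"roll":0},{"x":-0.3,"y":0,"z":0.13,"roll":0},{"x":-0.2,"y":0,"z":0.07,"roll":0},{"x":0,"y":0,"z":0,"roll":0}]'
python3 look.py 8a 250 170 120 100; python3 plan.py '[0,-7,287]'
```

```text
t: 15.0
tool_pos: [0.6491, -0.2809, 0.2201]
tool_rot: [-0.387, 2.702, 0.091]
contact_force: [-0.8, -0.2, -6.1]
opening: 0.0052
scale 5.9
15.15 [ 0.648  -0.2818  0.2199] open 0.0055 F [ 0.01 -0.17 -5.18] [-0.23  0.67  0.02]
t 15.15 apex stand mm [ -0.  -95.7 291.4] F stand [-0.03 -0.16 -5.18] tau [-0.03  0.7   0.02] open 0.0055
tool x,y,z in stand
 [[-0.915  0.007 -0.403]
 [ 0.005  1.     0.007]
 [ 0.403  0.004 -0.915]]
[  0.  -7. 287.] units [0.04  1.478 0.074] rows 2.0
```

View pics/s8a.png

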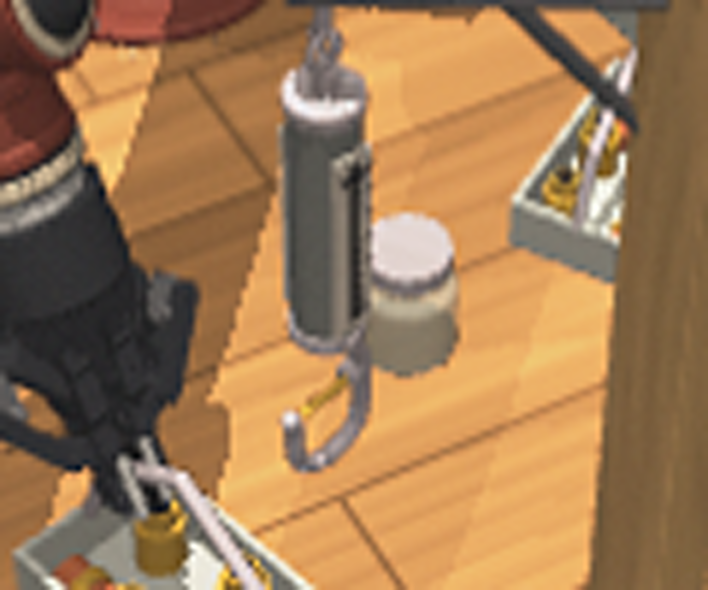

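View pics/w8a.png

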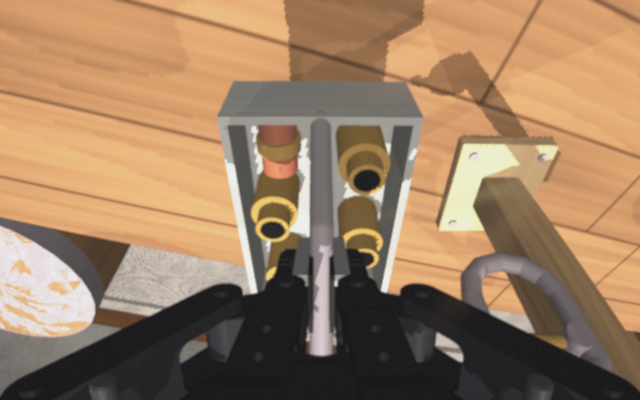

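Run:
```python
from plan import *
W,S2,T2,o=pickle.load(open("im8a.pkl","rb"))
_,Rt,A=now()
Q=lambda P:O+B@np.array(P)
for n,P in (("apex",A),("bend+",A+[.054,0,-.0385]),("bend-",A+[-.054,0,-.0385]),("nose",[0,-.025,.272]),("bowlcentre0",[0,0,.2255]),("back",[0,.022,.26])):
    b=proj(S2,[Q(P)])[0];print(n,"scene",b.round(1),((b-[250,170])*5.9).round(),"wrist",proj(W,[Q(P)])[0].round(1),"top",proj(T2,[Q(P)])[0].round(1))
crop(T2,"pics/t8a.png",350,60,100,80,7.5)
```

```text
apex scene [279.5 251.2] [174. 479.] wrist [317.2 393.2] top [419.9 104.3]
bend+ scene [293.7 271.3] [258. 598.] wrist [318.2 363. ] top [409.9  90.8]
bend- scene [267.2 249.2] [101. 467.] wrist [315.7 223.8] top [423.1 128.2]
nose scene [298.6 241.6] [287. 423.] wrist [480.2 343.2] top [392.6 115. ]
bowlcentre0 scene [305.2 247.3] [326. 456.] wrist [496.5 260.8] top [380.9 123.3]
back scene [310.6 235.4] [358. 386.] wrist [568.2 315.4] top [374.9 121.8]
```

View pics/t8a.png

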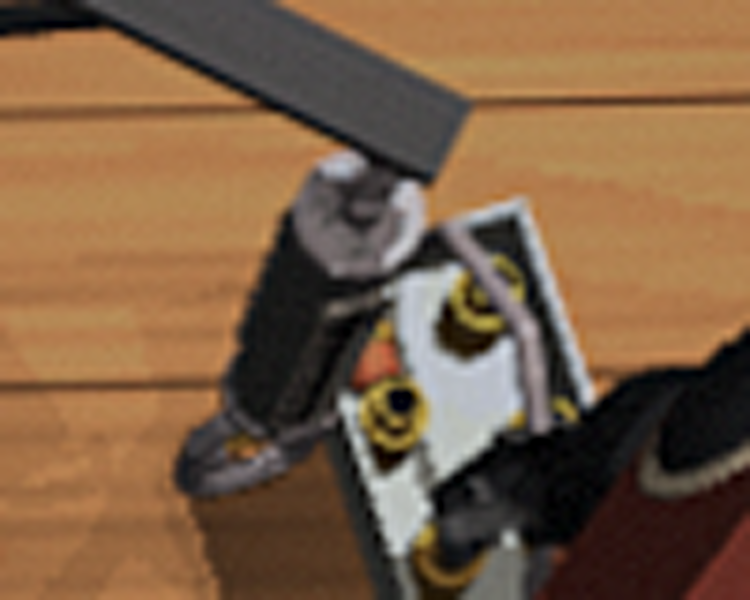

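```bash
python3 -m crank '[{"x":0,"y":0.15,"z":0,"roll":0},{"x":0,"y":0.3,"z":0,"roll":0},{"x":0,"y":0.3,"z":0,"roll":0},{"x":0,"y":0.3,"z":0.02,"roll":0},{"x":0.02,"y":0.25,"z":0.03,"roll":0},{"x":0.02,"y":0.15,"z":0.02,"roll":0},{"x":0,"y":0.03,"z":0,"roll":0},{"x":0,"y":0,"z":0,"roll":0}]'
python3 look.py 9a 250 170 120 100; python3 plan.py '[0,-7,270]'
```

```text
t: 16.15
tool_pos: [0.6233, -0.1966, 0.216]
tool_rot: [-0.386, 2.702, 0.09]
contact_force: [-0.4, -0.1, -5.7]
opening: 0.0057
scale 5.9
16.3 [ 0.6233 -0.1969  0.216 ] open 0.0056 F [ 0.03  0.33 -5.87] [-0.18  0.63 -0.05]
t 16.3 apex stand mm [  0.5  -7.3 287.6] F stand [ 0.13  0.31 -5.87] tau [ 0.01  0.65 -0.05] open 0.0056
tool x,y,z in stand
 [[-0.915  0.007 -0.404]
 [ 0.005  1.     0.006]
 [ 0.404  0.004 -0.915]]
[  0.  -7. 270.] units [0.125 0.003 0.265] rows 1.0
```

View pics/s9a.png

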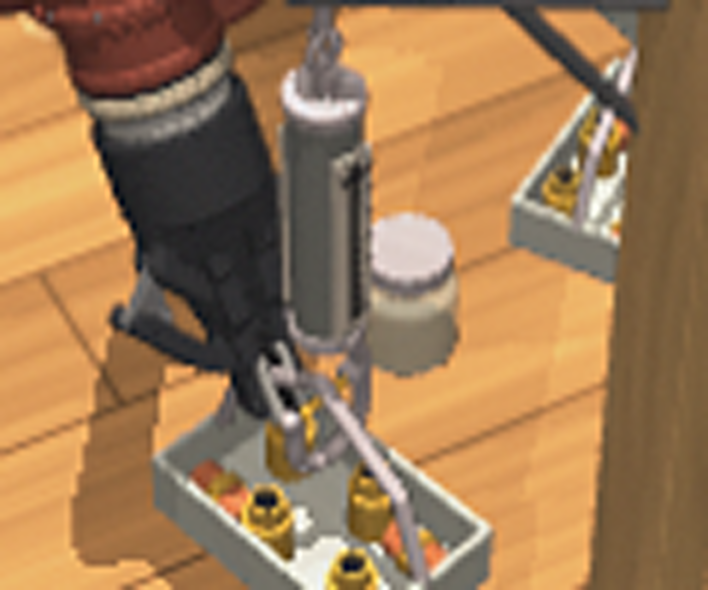

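View pics/w9a.png

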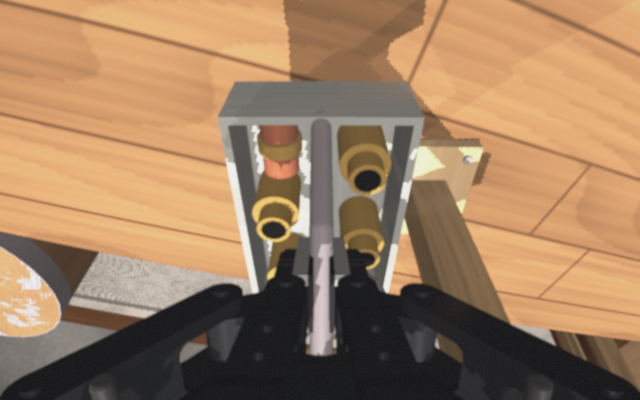

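`s9a.png` shows the rod over the nose: apex near (310,378), nose tip (290,420), hook back (355,370). Pressing down in small steps.

```bash
python3 -m crank '[{"x":0.034,"y":0,"z":0.076,"roll":0},{"x":0.034,"y":0,"z":0.076,"roll":0},{"x":0.034,"y":0,"z":0.076,"roll":0},{"x":0.034,"y":0,"z":0.076,"roll":0},{"x":0.034,"y":0,"z":0.076,"roll":0},{"x":0,"y":0,"z":0,"roll":0}]'
python3 plan.py; python3 look.py 10a 250 170 120 100
```

```text
t: 17.05
tool_pos: [0.6228, -0.1961, 0.1904]
tool_rot: [-0.386, 2.703, 0.091]
contact_force: [-0.5, -0.2, -3.6]
opening: 0.0056
t 17.05 apex stand mm [ 2.00e-01 -6.40e+00  2.62e+02] F stand [-0.59 -0.07 -3.6 ] tau [-0.02  0.55 -0.01] open 0.0056
tool x,y,z in stand
 [[-0.915  0.007 -0.403]
 [ 0.004  1.     0.007]
 [ 0.403  0.005 -0.915]]
scale 5.9
17.2 [ 0.6232 -0.1963  0.1913] open 0.0055 F [-0.38  0.31 -3.25] [-0.14  0.5  -0.08]
```

View pics/s10a.png

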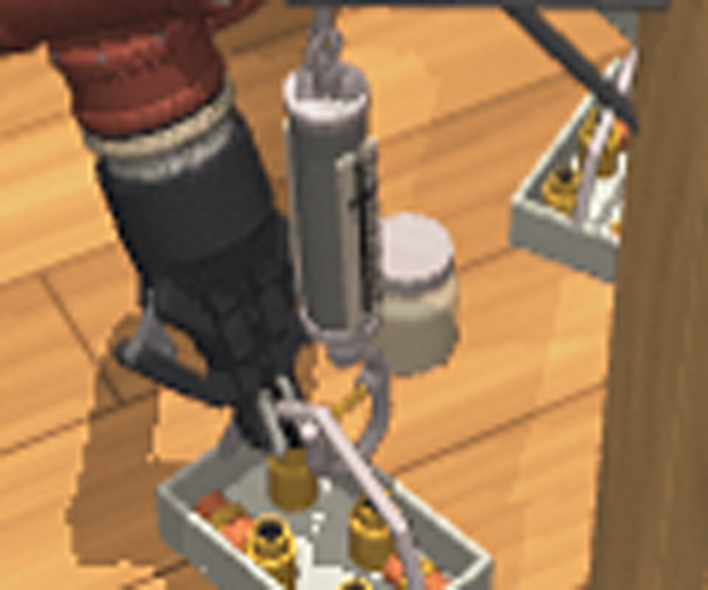

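Run:
```python
from plan import *
W,S2,T2,o=pickle.load(open("im10a.pkl","rb"))
crop(S2,"pics/s10b.png",290,215,40,40,14)
W,S1,T1,o=pickle.load(open("im9a.pkl","rb"))
crop(S1,"pics/s9b.png",290,215,40,40,14)
crop(T2,"pics/t10b.png",350,60,90,75,7.5)
Q=lambda P:O+B@np.array(P)
_,Rt,A=now(); print(((proj(S2,[Q(A)])[0]-[290,215])*14).round(),((proj(T2,[Q(A)])[0]-[350,60])*7.5).round())
for dy in (0,.01,.015):
  for dz in (0,-.015):
    print(dy,dz,"nose",((proj(S2,[Q([0,-.025+dy,.272+dz])])[0]-[290,215])*14).round(),"back",((proj(S2,[Q([0,.022+dy,.27+dz])])[0]-[290,215])*14).round(),"bowl",((proj(S2,[Q([0,dy,.2255+dz])])[0]-[290,215])*14).round())
```

```text
[189. 354.] [265. 435.]
0 0 nose [121. 373.] back [288. 253.] bowl [213. 452.]
0 -0.015 nose [122. 421.] back [288. 301.] bowl [214. 498.]
0.01 0 nose [157. 345.] back [323. 227.] bowl [248. 426.]
0.01 -0.015 nose [158. 394.] back [323. 275.] bowl [248. 472.]
0.015 0 nose [175. 332.] back [340. 214.] bowl [265. 412.]
0.015 -0.015 nose [176. 380.] back [340. 262.] bowl [265. 459.]
```

View pics/s10b.png

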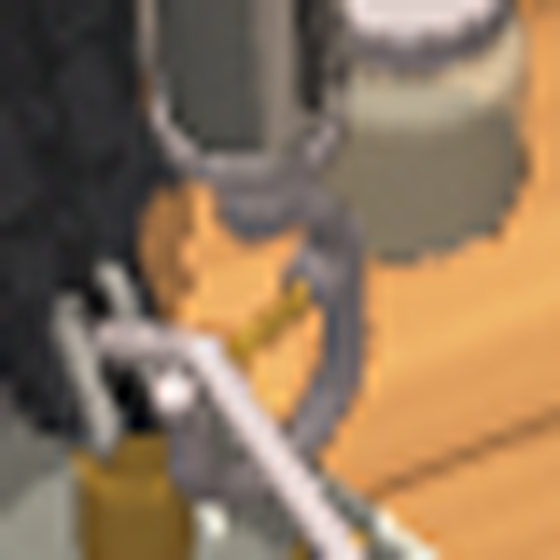

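View pics/s9b.png

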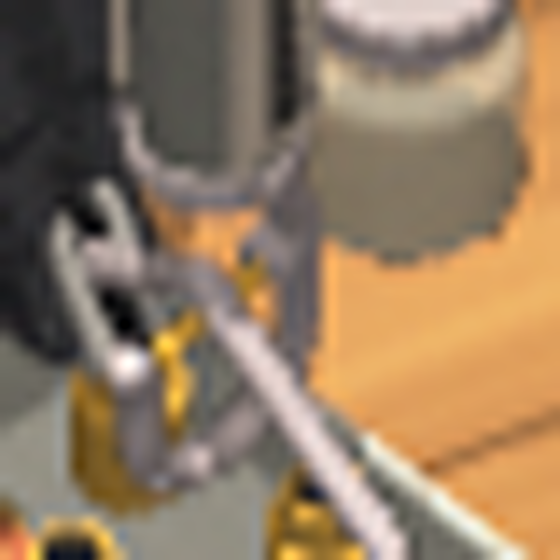

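View pics/t10b.png

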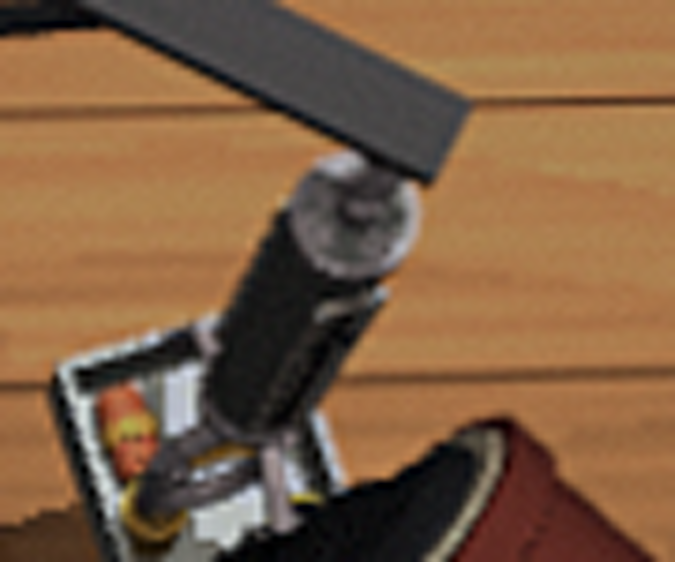

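The hook has swung about 12 mm to +y. The nose tip is at crop (172,385) against the apex at (195,345), so the rod is resting near the nose tip. I'll back off and come down about 7 mm further to +y.

```bash
python3 -m crank '[{"x":-0.034,"y":0.03,"z":-0.076,"roll":0},{"x":-0.034,"y":0.03,"z":-0.076,"roll":0},{"x":-0.034,"y":0.03,"z":-0.076,"roll":0},{"x":-0.034,"y":0.03,"z":-0.076,"roll":0},{"x":0,"y":0,"z":0,"roll":0},{"x":0,"y":0,"z":0,"roll":0},{"x":0,"y":0,"z":0,"roll":0},{"x":0,"y":0,"z":0,"roll":0},{"x":0,"y":0,"z":0,"roll":0},{"x":0,"y":0,"z":0,"roll":0}]'
python3 plan.py; python3 look.py 11a 290 215 40 40
```

```text
t: 18.45
tool_pos: [0.6211, -0.1894, 0.2108]
tool_rot: [-0.386, 2.702, 0.091]
contact_force: [0.3, -0.1, -5.4]
opening: 0.0058
t 18.45 apex stand mm [  0.4   0.5 282.4] F stand [ 0.3  -0.17 -5.37] tau [-0.03  0.72  0.01] open 0.0058
tool x,y,z in stand
 [[-0.915  0.007 -0.404]
 [ 0.004  1.     0.007]
 [ 0.404  0.004 -0.915]]
scale 14.75
18.6 [ 0.6211 -0.1894  0.211 ] open 0.0056 F [-0.4  -0.06 -6.39] [-0.2   0.72  0.02]
```

View pics/s11a.png

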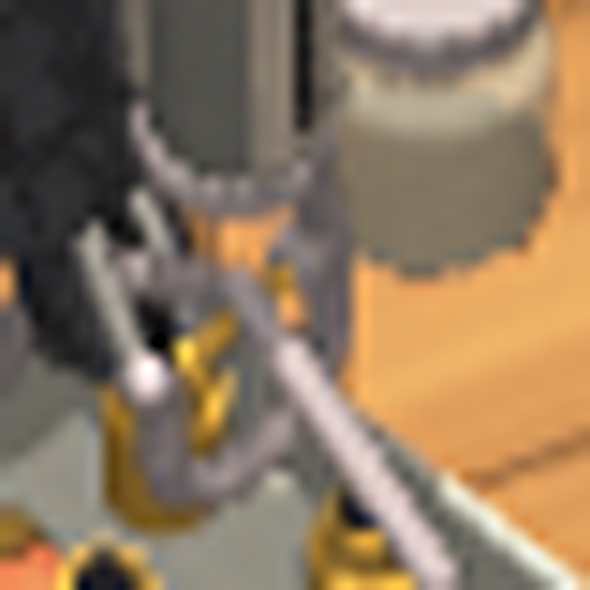

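```bash
python3 -m crank '[{"x":0.034,"y":0,"z":0.076,"roll":0},{"x":0.034,"y":0,"z":0.076,"roll":0},{"x":0.034,"y":0,"z":0.076,"roll":0},{"x":0.034,"y":0,"z":0.076,"roll":0},{"x":0,"y":0,"z":0,"roll":0}]'
python3 plan.py; python3 look.py 12a 290 215 40 40
```

```text
t: 19.23
tool_pos: [0.6208, -0.1892, 0.1904]
tool_rot: [-0.386, 2.703, 0.091]
contact_force: [1.1, 0.3, -3.4]
opening: 0.0055
t 19.23 apex stand mm [  0.3   0.8 261.9] F stand [ 1.11 -0.04 -3.4 ] tau [-0.07  0.49  0.07] open 0.0055
tool x,y,z in stand
 [[-0.915  0.007 -0.403]
 [ 0.004  1.     0.007]
 [ 0.403  0.005 -0.915]]
scale 14.75
19.375 [ 0.6212 -0.1894  0.1913] open 0.0053 F [-0.31 -0.04 -3.04] [-0.19  0.48 -0.01]
```

View pics/s12a.png

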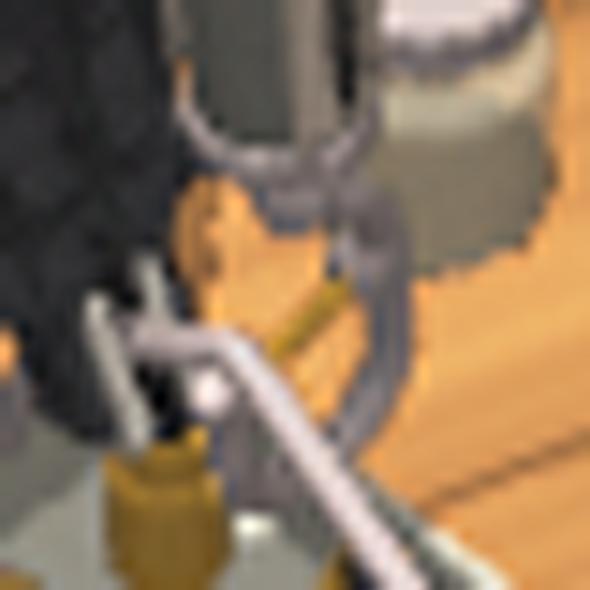

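```bash
python3 -m crank '[{"x":0.034,"y":0.03,"z":0.076,"roll":0},{"x":0.034,"y":0.03,"z":0.076,"roll":0},{"x":0.034,"y":0.03,"z":0.076,"roll":0},{"x":0.034,"y":0.02,"z":0.076,"roll":0},{"x":0,"y":0,"z":0,"roll":0}]'
python3 plan.py; python3 look.py 13a 290 215 40 40
```

```text
t: 20.0
tool_pos: [0.6188, -0.1826, 0.1706]
tool_rot: [-0.386, 2.703, 0.091]
contact_force: [-0.0, -0.5, -0.6]
opening: 0.0058
t 20.0 apex stand mm [2.000e-01 7.600e+00 2.421e+02] F stand [-0.16 -0.46 -0.64] tau [-0.06  0.27 -0.02] open 0.0058
tool x,y,z in stand
 [[-0.915  0.007 -0.403]
 [ 0.004  1.     0.007]
 [ 0.403  0.005 -0.915]]
scale 14.75
20.15 [ 0.6192 -0.1831  0.1715] open 0.0058 F [-0.54 -0.77 -1.5 ] [-0.16  0.25  0.01]
```

View pics/s13a.png

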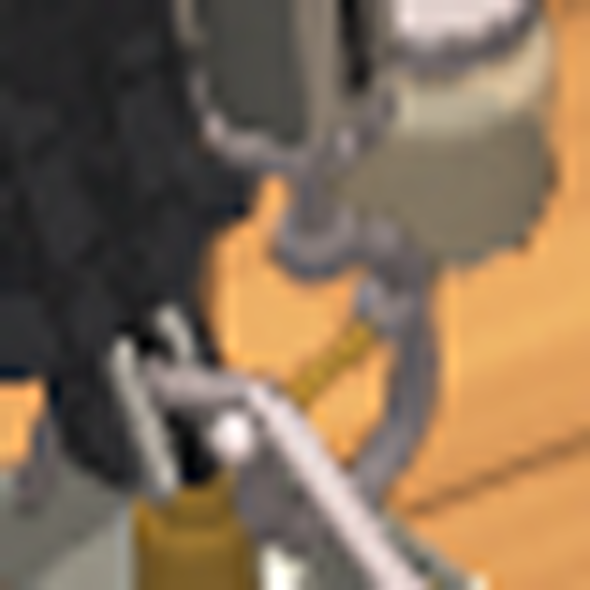

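```bash
python3 -m crank '[{"x":0.034,"y":0,"z":0.076,"roll":0},{"x":0.034,"y":0,"z":0.076,"roll":0},{"x":0,"y":0,"z":0,"roll":0}]'
python3 plan.py; python3 look.py 14a 290 215 40 40
```

```text
t: 20.52
tool_pos: [0.6186, -0.1827, 0.1603]
tool_rot: [-0.386, 2.703, 0.092]
contact_force: [-0.4, -0.7, 0.6]
opening: 0.0058
t 20.52 apex stand mm [  0.    7.6 231.9] F stand [-0.59 -0.53  0.57] tau [-0.04  0.2  -0.04] open 0.0058
tool x,y,z in stand
 [[-0.915  0.007 -0.403]
 [ 0.004  1.     0.007]
 [ 0.403  0.005 -0.915]]
scale 14.75
20.675 [ 0.619  -0.1829  0.1612] open 0.0055 F [-0.89 -0.52  0.18] [-0.14  0.16 -0.08]
```

View pics/s14a.png

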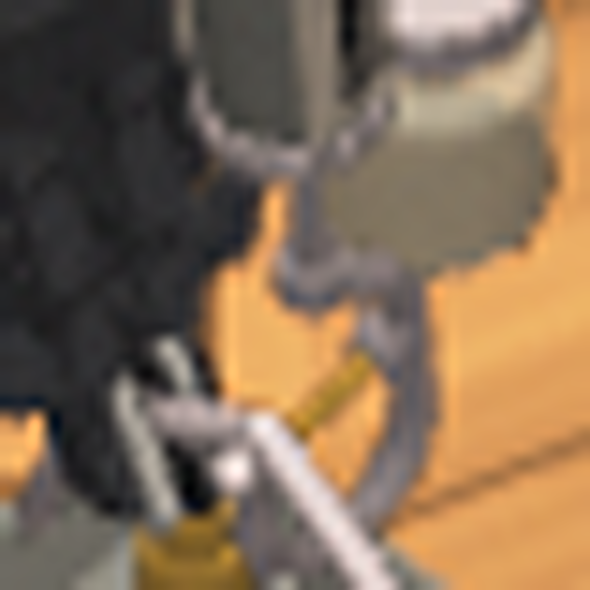

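```bash
python3 -m crank '[{"x":0.034,"y":0,"z":0.076,"roll":0},{"x":0.034,"y":0,"z":0.076,"roll":0},{"x":0,"y":0,"z":0,"roll":0}]'
python3 plan.py; python3 look.py 15a 290 215 40 40
```

```text
t: 21.05
tool_pos: [0.6185, -0.1826, 0.1502]
tool_rot: [-0.386, 2.703, 0.092]
contact_force: [0.3, 0.8, 1.0]
opening: 0.0057
t 21.05 apex stand mm [ -0.    7.8 221.7] F stand [0.49 0.68 1.  ] tau [-0.02  0.13 -0.1 ] open 0.0057
tool x,y,z in stand
 [[-0.915  0.007 -0.403]
 [ 0.004  1.     0.007]
 [ 0.403  0.005 -0.915]]
scale 14.75
21.2 [ 0.6189 -0.1828  0.151 ] open 0.0055 F [0.11 0.47 0.33] [-0.07  0.17 -0.07]
```

View pics/s15a.png

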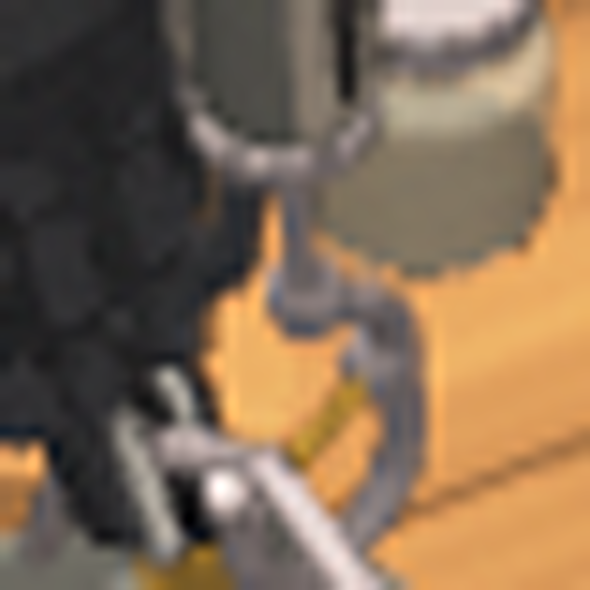

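```bash
python3 -m crank '[{"x":0.034,"y":0,"z":0.076,"roll":0},{"x":0.034,"y":0,"z":0.076,"roll":0},{"x":0,"y":0,"z":0,"roll":0}]'
python3 plan.py; python3 look.py 16a 290 215 40 45
```

```text
t: 21.58
tool_pos: [0.618, -0.1823, 0.1396]
tool_rot: [-0.386, 2.704, 0.093]
contact_force: [1.1, -1.2, -0.7]
opening: 0.006
t 21.57 apex stand mm [ -0.4   8.1 211.1] F stand [ 0.69 -1.48 -0.74] tau [-0.04  0.23  0.02] open 0.006
tool x,y,z in stand
 [[-0.916  0.007 -0.402]
 [ 0.004  1.     0.008]
 [ 0.402  0.006 -0.916]]
scale 13.11111111111111
21.725 [ 0.6181 -0.1825  0.14  ] open 0.0057 F [ 0.14 -0.29 -2.1 ] [-0.19  0.3   0.05]
```

View pics/s16a.png

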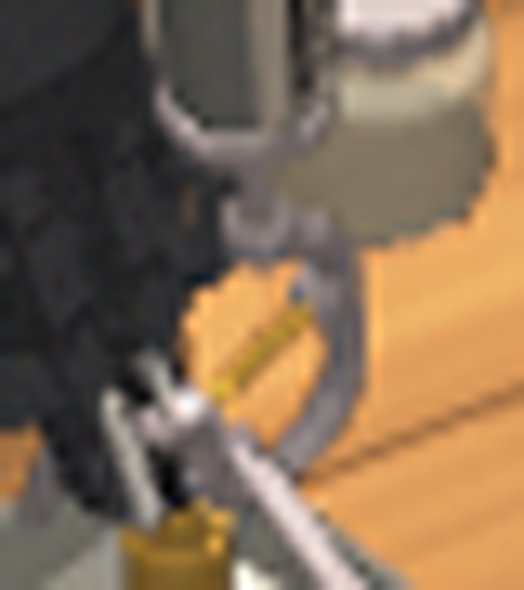

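The force has dropped and the view shows the latch closed above the rod: latch from (310,300) to (215,395), nose (190,400), rod near (225,430). Now I'll lower to transfer the weight and recentre in y.

```bash
python3 -m crank '[{"x":0.02,"y":-0.02,"z":0.045,"roll":0},{"x":0.02,"y":-0.03,"z":0.045,"roll":0},{"x":0.02,"y":-0.03,"z":0.045,"roll":0},{"x":0.02,"y":-0.03,"z":0.045,"roll":0},{"x":0,"y":-0.02,"z":0,"roll":0},{"x":0,"y":0,"z":0,"roll":0},{"x":0,"y":0,"z":0,"roll":0}]'
cat > avg.py <<'E'
from plan import *
F=[];t=[]
for i in range(10):
    ctrl.get_image("scene"); o=ctrl.get_obs(); F.append(B.T@o["contact_force"]); t.append(B.T@o["wrist_torque"])
print("F",np.mean(F,0).round(2),np.std(F,0).round(2),"tau",np.mean(t,0).round(3))
E
python3 avg.py; python3 plan.py; python3 look.py 17a 280 205 60 60
```

```text
t: 22.6
tool_pos: [0.621, -0.1902, 0.1294]
tool_rot: [-0.386, 2.702, 0.09]
contact_force: [0.3, 0.4, 0.2]
opening: 0.0058
F [-0.14 -0.12 -0.35] [0.31 0.43 0.63] tau [-0.031  0.239 -0.005]
t 23.1 apex stand mm [ 1.000e-01 -1.000e-01  2.008e+02] F stand [ 0.24 -0.67 -0.57] tau [-0.06  0.21 -0.  ] open 0.0055
tool x,y,z in stand
 [[-0.915  0.006 -0.404]
 [ 0.004  1.     0.006]
 [ 0.404  0.004 -0.915]]
scale 9.833333333333334
23.25 [ 0.6209 -0.1901  0.1292] open 0.0057 F [-0.33 -0.28 -0.78] [-0.06  0.29 -0.07]
```

View pics/s17a.png

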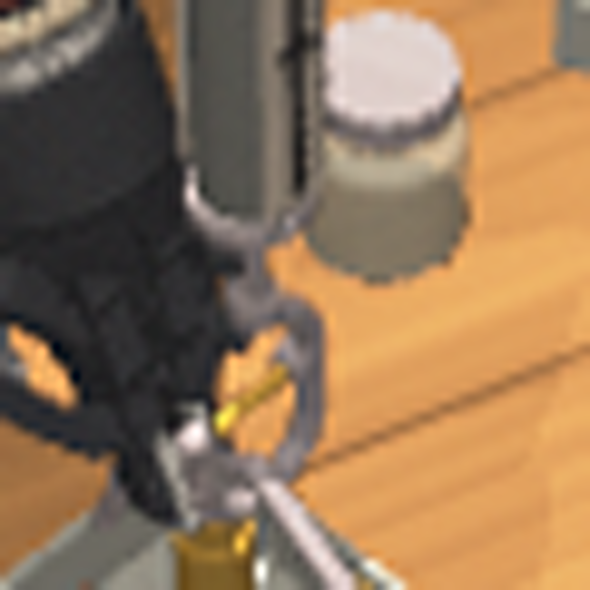

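```bash
python3 -m crank '[{"x":0.01,"y":0,"z":0.022,"roll":0},{"x":0.01,"y":0,"z":0.022,"roll":0},{"x":0,"y":0,"z":0,"roll":0},{"x":0,"y":0,"z":0,"roll":0}]' - 60
python3 avg.py; python3 plan.py|head -1
```

```text
t: 23.75
tool_pos: [0.6209, -0.1901, 0.1262]
tool_rot: [-0.386, 2.702, 0.091]
contact_force: [0.3, -1.3, 0.1]
opening: 0.0058
F [-0.2   0.01 -0.48] [0.4  0.31 0.54] tau [-0.026  0.219  0.006]
t 24.25 apex stand mm [ 1.000e-01 -1.000e-01  1.979e+02] F stand [-0.54  0.66 -0.99] tau [-0.01  0.19 -0.03] open 0.0056
```

```bash
python3 -m crank '[{"x":0.01,"y":0,"z":0.022,"roll":0},{"x":0.01,"y":0,"z":0.022,"roll":0},{"x":0,"y":0,"z":0,"roll":0},{"x":0,"y":0,"z":0,"roll":0}]' - 30
python3 avg.py; python3 avg.py; python3 look.py 18a 270 150 90 150
```

```text
t: 24.75
tool_pos: [0.6209, -0.1901, 0.1234]
tool_rot: [-0.386, 2.702, 0.091]
contact_force: [0.6, 0.4, 0.0]
opening: 0.0061
F [ 0.09 -0.32  0.44] [0.52 0.4  0.36] tau [-0.019  0.178 -0.006]
F [-0.21  0.18  0.31] [0.49 0.25 0.6 ] tau [-0.038  0.176 -0.005]
scale 3.933333333333333
25.9 [ 0.6208 -0.1901  0.1234] open 0.0055 F [-0.61  0.26  0.69] [-0.06  0.19 -0.02]
```

View pics/s18a.png

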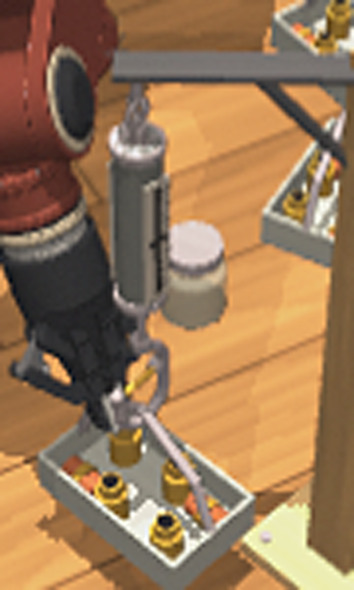

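View pics/w18a.png

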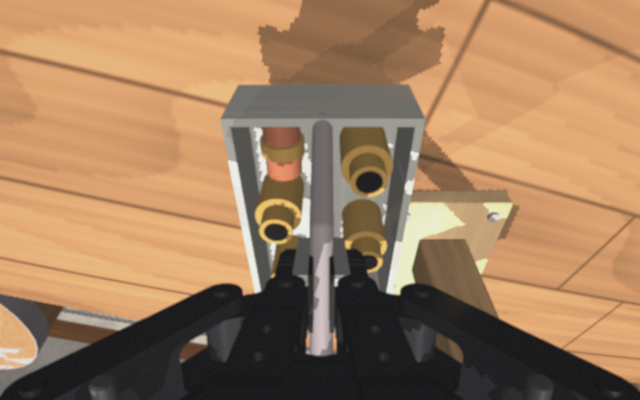

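```bash
python3 -m crank '[{"x":-0.008,"y":0,"z":-0.019,"roll":0},{"x":-0.009,"y":0,"z":-0.019,"roll":0},{"x":0,"y":0,"z":0,"roll":0},{"x":0,"y":0,"z":0,"roll":0}]' - 20
python3 avg.py; python3 avg.py
```

```text
t: 26.4
tool_pos: [0.6209, -0.1901, 0.1259]
tool_rot: [-0.386, 2.702, 0.091]
contact_force: [-1.0, -0.2, 1.1]
opening: 0.0059
F [-0.17 -0.13 -0.11] [0.42 0.6  0.38] tau [-0.019  0.201 -0.011]
F [ 0.07 -0.11 -0.23] [0.49 0.5  0.33] tau [-0.006  0.213  0.002]
```

```bash
python3 -m crank '[{"x":0.005,"y":0,"z":0.012,"roll":0},{"x":0,"y":0,"z":0,"roll":0},{"x":0,"y":0,"z":0,"roll":0}]' - 20
python3 -m crank '[{"x":0,"y":0,"z":0,"roll":0},{"x":0,"y":0,"z":0,"roll":0},{"x":0,"y":0,"z":0,"roll":0}]' 0.82 20
python3 look.py 19a 270 150 90 150
```

```text
t: 27.78
tool_pos: [0.6209, -0.1901, 0.1251]
tool_rot: [-0.386, 2.702, 0.091]
contact_force: [0.2, 0.1, 1.1]
opening: 0.0057
t: 28.15
tool_pos: [0.6209, -0.1901, 0.1251]
tool_rot: [-0.386, 2.702, 0.091]
contact_force: [0.2, 0.5, 0.9]
opening: 0.016
scale 3.933333333333333
28.3 [ 0.6209 -0.1901  0.1251] open 0.0153 F [-0.32 -0.49  0.58] [-0.03  0.22 -0.03]
```

View pics/s19a.png

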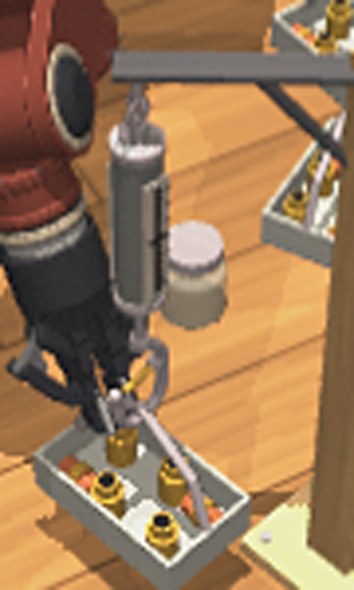

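View pics/w19a.png

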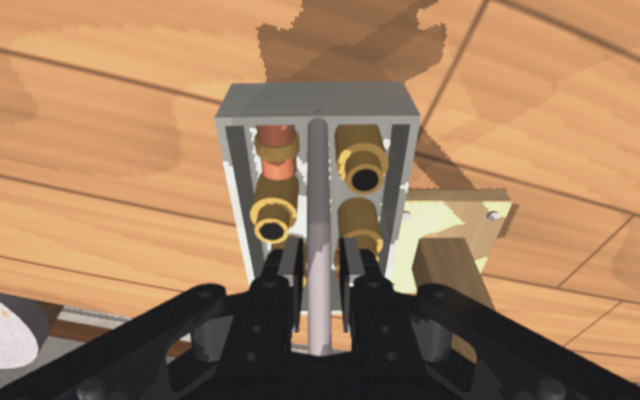

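```bash
python3 -m crank '[{"x":0,"y":0,"z":0,"roll":0},{"x":0,"y":0,"z":0,"roll":0},{"x":0,"y":0,"z":0,"roll":0},{"x":0,"y":0,"z":-0.1,"roll":0},{"x":0,"y":0,"z":-0.2,"roll":0},{"x":0.1,"y":0,"z":-0.3,"roll":0},{"x":0.1,"y":0,"z":-0.3,"roll":0},{"x":0.1,"y":0,"z":-0.3,"roll":0},{"x":0.2,"y":0,"z":-0.4,"roll":0},{"x":0.2,"y":0,"z":-0.4,"roll":0}]' 0.5 20
python3 look.py 20a 270 150 90 150
```

```text
t: 29.55
tool_pos: [0.5365, -0.2155, 0.2192]
tool_rot: [-0.386, 2.702, 0.09]
contact_force: [0.8, -0.1, -0.5]
opening: 0.0424
scale 3.933333333333333
29.7 [ 0.5376 -0.2162  0.22  ] open 0.0427 F [-0.01  0.51 -0.43] [-0.06  0.22 -0.02]
```

View pics/s20a.png

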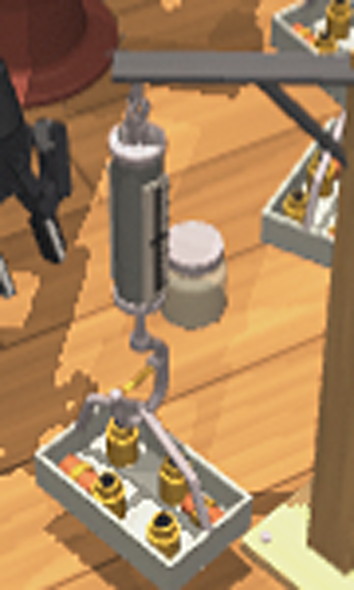

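View pics/w20a.png

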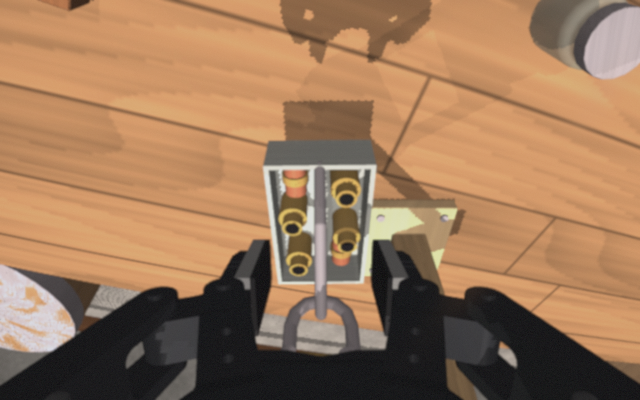

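```bash
python3 -m crank '[{"x":0.5,"y":0,"z":-0.4,"roll":0},{"x":0.5,"y":0,"z":-0.4,"roll":0},{"x":0.3,"y":0,"z":-0.2,"roll":0},{"x":0,"y":0,"z":0,"roll":0},{"x":0,"y":0,"z":0,"roll":0},{"x":0,"y":0,"z":0,"roll":0},{"x":0,"y":0,"z":0,"roll":0},{"x":0,"y":0,"z":0,"roll":0},{"x":0,"y":0,"z":0,"roll":0},{"x":0,"y":0,"z":0,"roll":0}]'
python3 look.py 21a 290 215 60 60
python3 -m crank '[{"x":0,"y":0,"z":0,"roll":0},{"x":0,"y":0,"z":0,"roll":0},{"x":0,"y":0,"z":0,"roll":0}]'
python3 look.py 22a 270 150 90 150
python3 - <<'E'
from fit import *
a=pickle.load(open("im21a.pkl","rb"))[1]["img"].astype(int);b=pickle.load(open("im22a.pkl","rb"))[1]["img"].astype(int)
d=abs(a-b).sum(2);print("max diff caddy region",d[200:310,270:340].max(),"count>40",(d[200:310,270:340]>40).sum())
c=S["img"].astype(int)
for n,(x0,y0,x1,y1) in dict(jar=(312,205,330,235),tin=(405,165,430,200),offcut=(185,250,225,305)).items():
    print(n,(abs(c-b).sum(2)[y0:y1,x0:x1]>60).sum())
E
```

```text
t: 30.95
tool_pos: [0.446, -0.2422, 0.2413]
tool_rot: [-0.386, 2.702, 0.091]
contact_force: [-0.2, -0.2, 0.6]
opening: 0.0428
scale 9.833333333333334
31.1 [ 0.446  -0.2422  0.2413] open 0.0425 F [ 0.45 -0.65  0.52] [-0.07  0.18 -0.05]
t: 31.48
tool_pos: [0.446, -0.2422, 0.2413]
tool_rot: [-0.386, 2.702, 0.091]
contact_force: [-0.1, -0.5, 0.2]
opening: 0.0427
scale 3.933333333333333
31.625 [ 0.446  -0.2422  0.2413] open 0.0428 F [-0.3  -0.17  0.38] [-0.07  0.21 -0.04]
max diff caddy region 137 count>40 2
jar 6
tin 0
offcut 0
```

View pics/s21a.png

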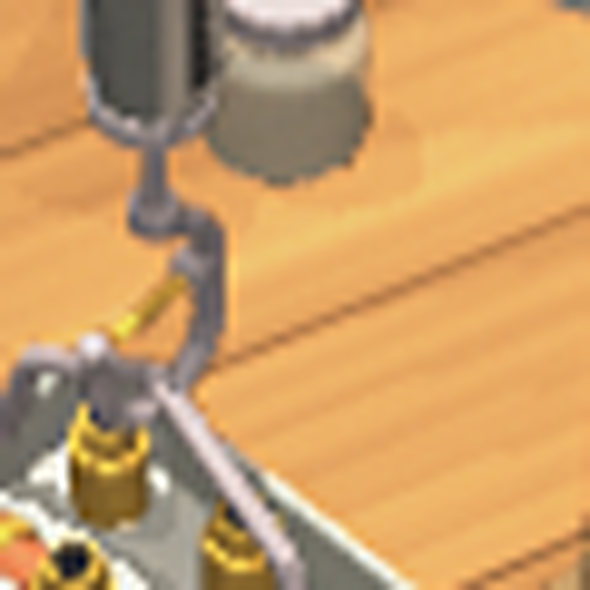

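View pics/w22a.png

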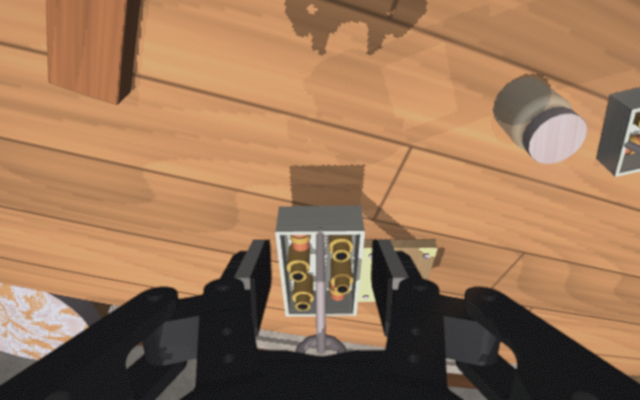

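```bash
python3 -c "
from station import ctrl
print(ctrl.finish_job())"
```

```text
the job is handed in; nothing more can be done
None
```

The caddy farthest from the base is hanging in the scale's hook with the latch shut above its handle. I handed the job in at about 31.6 s of the 64 s allowed.

**How it went**
- **Lean:** the rows cannot tilt the hand. I got the 24° lean by driving the arm to its reach limit, where the tool tilts and the tilt stays. The elbow read 0.055 rad there, against a stated limit of 0.06.
- **Grasp:** the fingertips were about 40 mm short of where the tool description puts them. My first reach closed on air above the handle. I measured the offset in two cameras, corrected for it, and the second grasp held.
- **Hooking:** the first press swung the hook about 12 mm to +y, and the rod rested on the nose tip. I backed off and came down about 7 mm further to +y. The rod slid to the nose again, but with more pressing it went past the latch tip and the force fell off. The highest reading corresponds to roughly 50 mm of draw, well short of the 95 mm stop.
- **Letting go:** I lowered the caddy until the averaged vertical force on the hand was about −0.2 N, gave it a last 0.8 mm, and opened the fingers slowly. The caddy barely moved.

**Last checks**
- **Caddy:** the pictures show it hanging with the latch closed above the rod, clear of the bench and the stand. Two pictures about half a second apart were practically identical in the caddy area: 2 pixels differed, one of them strongly.
- **Other items:** the tin and offcut areas were unchanged from the start. The jar area differed in 6 pixels; I took this for shadow or noise and did not check further.
- **Disagreements:** the handle's measured height in the hook was about 6 mm above what the spring force implied. While the arm was stopping at the reach limit, the force reading spiked to about 89 N with nothing touching it, which is below the 120 N limit.

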